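# Put an injector nozzle holder away in its hinged case

### The job

Put the loose injector nozzle holder that lies on the bench away in its case. First take the dark case's lid by its bar handle, swing it up past upright and ease it back until it rests on its back stop and stays open by itself: do not let it drop onto the stop and do not strain it against the stop. Then lay the nozzle holder in the empty pair of spring clips in the case and press it gently down until it is fully home, let go, and leave the lid open and the other things on the bench where they are.

Things in the scene. Friction and masses are not known exactly. Their poses are not given: they have to be found in the camera images.
- nozzle_case: dark blue-grey sheet-steel case, fixed on the bench, 124 x 194 mm, walls 46 mm high, 3 mm thick, 67 mm high with the lid shut. Origin: centre of its underside; x points from the front (handle side) to the hinge side, y along the hinge, z up. Inside stand three spring-clip blocks, 52 mm apart along y, each for a nozzle holder lying along the case's x: two taken, one empty
- case_lid: its lid, 128 x 199 x 18 mm, 0.4 to 0.7 kg. Origin: middle of the hinge pin; axes as the case's when shut; opening turns it about +y (its -x side rises). It swings freely: falls shut until about 82 degrees open, beyond that falls open until it rests on its back stop, somewhere between 94 and 112 degrees, set anew each time and not measured: it must be felt
- back_stop: steel bracket 22 mm high, 30 mm wide on the middle of the case's back wall, with a rubber-tipped screw pointing away from the case; a strap of the lid behind its hinge lands on the tip, 20 mm below the pin. Origin: at the wall. Landing or pressing on it with more than 45 N (about 5 N at the bar handle; it yields a few mm there) or swinging faster than 0.8 rad/s past upright is too rough
- lid_bar (a point): centre of the lid's round black bar handle: 12 mm thick, 122 mm long along the case's y, 100 mm clear between its posts, 27 mm free between bar and lid. Lid shut: 166 mm in front of the hinge pin and 8 mm above it. It turns with the lid and may turn between gripping fingers. z is the lid's outward normal (up when shut)
- lid_hinge (a point): middle of the hinge pin's axis, fixed to the case: 68 mm behind the case's origin along its x, 48 mm above the bench
- nozzle_mid (a point): centre of the loose steel injector nozzle holder that lies on the bench: a turned rod 106 mm long with a hexagon in the middle, graspable body 16.4 mm wide and 19.5 mm high, about 0.16 kg. Its y runs along its length, z up; centre 9.7 mm above its underside
- clip_block: the empty clip block, fixed in the case: grey plate 104 x 30 x 2 mm with two spring clips 10 mm wide, 33 mm either side of its middle along its x (= the case's x); origin: centre of its underside, 4 mm above the bench. Between the clips 50 mm are free for fingers, down to the plate; the next nozzle is 52 mm to the side. Do not load it with more than 60 N
- clip_seat (a point): place of nozzle_mid when fully home: 15.7 mm above clip_block's origin, on pads; axes as clip_block's, nozzle along x, either end first. The clips' mouths are 25 mm wide 38 mm above the origin, their throats 14 mm wide at 27.5 mm: pushing the nozzle through takes about 10 to 20 N, and they close over it
- felt_marker: black and blue felt marker lying on the bench, 14 x 127 mm; bystander, origin at the centre of its underside
- brass_drift: brass drift punch lying on the bench, 13 x 104 mm; bystander, origin at the centre of its underside
- brass_fitting: brass hexagon pipe fitting standing on the bench, 35 mm high; bystander, origin at its foot. Close behind it stands the tall green tester, 330 mm high, with couplers and hose ends on its right front corner: carry things past in front of it
- steel_fitting: bright steel hexagon pipe fitting standing on the bench, 35 mm high; bystander, origin at its foot

How it is judged (in metres and radians):
On the way:
1. the lid rests open on its back stop, past upright, let go (angle between lid_bar's own z axis and vertical above 1.58 rad and angular speed of case_lid below 0.1 rad/s and contact force between case_lid and back_stop above 0.3 N and contact force between case_lid and the arm below 0.05 N and contact force between case_lid and the fingers below 0.05 N), for 0.2 s.
At the end, for the whole second after the job is handed in: the lid rests open by itself past upright (more than 1.58 rad from shut), at rest; the nozzle holder lies fully down in the empty clips, its centre within 8 mm sideways and 2.5 mm in height of its seat, along it within 0.08 rad (angle between lid_bar's own z axis and vertical above 1.58 rad and angular speed of case_lid below 0.1 rad/s and horizontal distance between nozzle_mid and clip_seat below 0.008 m and z of nozzle_mid in the frame of clip_seat between -0.003 and 0.0025 m and angle between the y axis of nozzle_mid and the x axis of clip_seat, either way round below 0.08 rad); the robot touches nothing.
It fails at once if the lid is dropped or forced onto its stop (contact force between case_lid and back_stop above 45 N).
It fails at once if the lid, past upright, falls instead of being eased back (angle between lid_bar's own z axis and vertical above 1.5 rad and angular speed of case_lid above 0.8 rad/s).
It fails at once if the clip block is pressed too hard (contact force between clip_block and anything else above 60 N).
It fails at once if a marker, drift or fitting on the bench is pushed more than 30 mm (distance of any of felt_marker, brass_drift, brass_fitting, steel_fitting from where it was at the start of the episode above 0.03 m).
It also fails if it takes over 72 s, if anything falls off the work surface, if the arm or the gripper's body presses on something with over 40 N, if the wrist force passes 120 N, or if a joint passes its speed limit or range.

### The arm

A 7-joint arm with a two-finger parallel gripper is mounted at the origin on a cart in front of the work surface, level with it; the furniture and walls round the work are solid. World frame = base frame: x ahead of the robot, y to its left, z up, the work surface at z = 0. Lengths are in m, angles in degrees, forces in N, time in s.
With the tool pointing down it reaches from about 0.425 to 0.875 m from the base axis. Payload 4.7 kg.
Tool frame: the origin (TCP) lies at the very end of the fingers, on their centre line; the grasp point (between the pads) lies 19 mm behind it (pinch_z is the distance from the TCP to the grasp point, in m); z points along the fingers, y is the direction in which the jaws open and shut (so a half turn about z gives the same grasp; the last joint's range is limited). The gripper opens to 87 mm and grips with 3 to 60 N. Pads are 19 mm wide; open, the fingers measure 117 mm over their backs; the gripper's body (75 mm by 190 mm) begins 51 mm behind the grasp point.
Start: joints at [64.578, 18.392, -4.016, 83.108, 1.295, 78.541, -3.26], TCP at [0.287, -0.583, 0.2] pointing down, gripper open.
Joint ranges: [-163.93, 163.93], [-17.29, 119.83], [-79.2, 71.16], [3.27, 140.29], [-89.18, 269.18], [5.43, 117.66], [-154.24, 154.24]. Speed limits (degrees/s): [147.25, 147.25, 180, 180, 180, 180, 180].

### API

Orientations are given as [roll, pitch, yaw] about the fixed x, y, z axes, in that order (R = Rz(yaw) Ry(pitch) Rx(roll)).
In Python, from cell import get_obs, read_camera, camera_params, sign_off, pinch_z gives the robot as it stands.
- The arm moves only by the shell command python3 -m handwheel 'ROWS' [FORCE]. ROWS is JSON, a list of rows, each a list of 5 numbers: the finger opening in m, from 0 to 0.087, then the shift along the tool's x, y, z in m, then the turn about the tool's z in rad. In form: [[jaw, tx, ty, tz, twist], ...]. A call has 1 to 20 rows; each row is the pose to reach, as a shift and turn from the pose commanded when the call began, along the tool's axes at that moment; what a row does not reach only later rows make up. A row lasts 1/10 s, in which the tool goes at most 50 mm and 8.59 degrees, less where a joint would pass 70% of its speed; a pose out of reach is approached as far as the arm can. A call with a gripper value outside its range is refused whole. The fingers move at their own pace and stop on an object; FORCE is the grip in N (left out, the last holds). Time passes only in rows, so rows that repeat a pose let the fingers close. It gives the time, the measured TCP pose, the force and the opening at its end, in the units of the state.
- get_obs(): the state, without advancing time (a new reading comes with each control period).
- read_camera(name): name is "side" or "top"; returns the picture (480x640x3 uint8, blue, green, red); there is no depth.
- camera_params(name): a dict with "camera_matrix" (3x3 intrinsics, pixels), "R" (3x3) and "t" (3): a world point X has camera coordinates R X + t. Camera axes: x right, y down, z forward; pixel columns grow to the right and rows downward; lengths in m; the calibration is good to about 2 mm. A picture is of the moment at which its call begins. camera_params takes no time and is no camera call.
- sign_off(): hands the job in, once; it reports no verdict.
The state is a dict: "time_s": time; "qpos": joint angles; "joint_velocities": joint speeds; "effort": joint torques, N m; "tool_pos": TCP position; "tool_rot": TCP orientation; "force": force on the tool from outside, world axes, zero at the start; "wrist_torque": the same for the moment, N m; "grip_width": finger opening in m.
Only numpy, scipy, OpenCV 4.12 (cv2) and the standard library are available. Lean on these libraries where they do the work, as an engineer would, in place of code of your own. Each camera call takes 0.05 s, during which the arm holds its last target.

## Working session

There is one attempt and no reset: what is moved stays moved. The work goes in short steps, Python scripts to look and compute and a shell command to move; the robot and the scene stay as the last step left them, time stands still between calls to the robot, and variables do not carry over. Pictures are saved under pics/ and viewed, and the job is handed in when it is done.

```bash
ls; mkdir -p pics
python3 - <<'E'
from cell import *
import cv2
print(get_obs(), pinch_z)
for n in ("side","top"):
    cv2.imwrite(f"pics/{n}0.png",read_camera(n)); print(n,camera_params(n))
E
```

```text
pics
{'time_s': 0.0, 'qpos': array([64.57824077, 18.43869226, -4.01485949, 83.17512831,  1.29591847,
       78.54174648, -3.26122983]), 'joint_velocities': array([ 0.00399313,  0.04841542,  0.03473093,  0.02485224, -0.00441198,
        0.06336546,  0.03385121]), 'effort': array([-1.33857343e-04, -4.91294968e+01, -4.04090434e-01, -3.12524915e+01,
       -6.40406599e-02,  4.37401340e-02,  1.56534184e-04]), 'tool_pos': array([ 0.2869523 , -0.58255616,  0.19886367]), 'tool_rot': array([-1.79889727e+02,  6.94812164e-03,  2.62298363e+01]), 'force': array([-0.48207991,  0.24744574, -0.06158445]), 'wrist_torque': array([-0.02183785, -0.01000232, -0.00113227]), 'grip_width': 0.08695741883929263} 0.0187
side {'camera_matrix': array([[446.5335829 ,   0.        , 314.56113642],
       [  0.        , 446.5335829 , 238.63306248],
       [  0.        ,   0.        ,   1.        ]]), 'R': array([[-0.88421577, -0.46704518, -0.0055918 ],
       [-0.27303818,  0.52655853, -0.80510016],
       [ 0.37896256, -0.71035548, -0.59311252]]), 't': array([0.38494254, 0.2299766 , 0.60800731])}
top {'camera_matrix': array([[522.57547826,   0.        , 331.10229143],
       [  0.        , 522.57547826, 232.347338  ],
       [  0.        ,   0.        ,   1.        ]]), 'R': array([[-0.00507842, -0.99985442,  0.01628953],
       [-0.99295002,  0.00311288, -0.11849291],
       [ 0.11842495, -0.01677644, -0.99282127]]), 't': array([-0.11936541,  0.50137284,  1.00198296])}
```

View pics/side0.png

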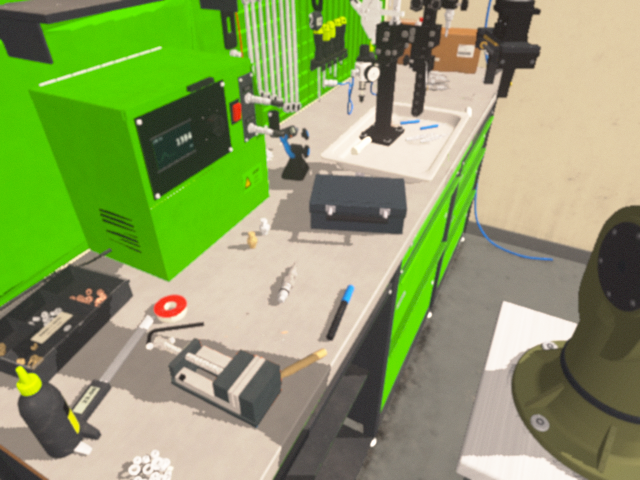

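View pics/top0.png

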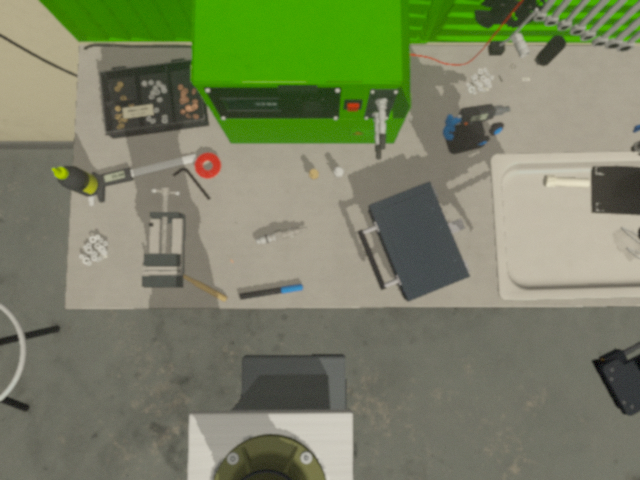

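Run:
```python
import cv2
a=cv2.imread("pics/top0.png")[150:310,230:490]; cv2.imwrite("pics/topz.png",cv2.resize(a,None,fx=3,fy=3,interpolation=cv2.INTER_CUBIC))
a=cv2.imread("pics/side0.png")[165:345,220:420]; cv2.imwrite("pics/sidez.png",cv2.resize(a,None,fx=3,fy=3,interpolation=cv2.INTER_CUBIC))
```

```text
(no output)
```

View pics/topz.png

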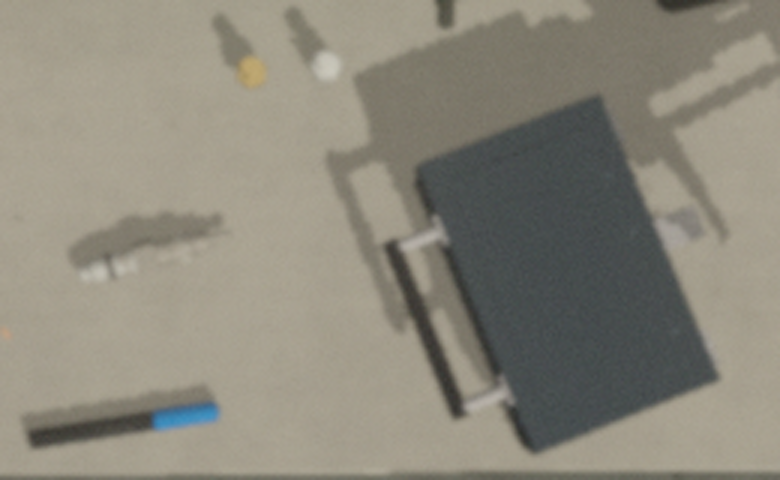

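View pics/sidez.png

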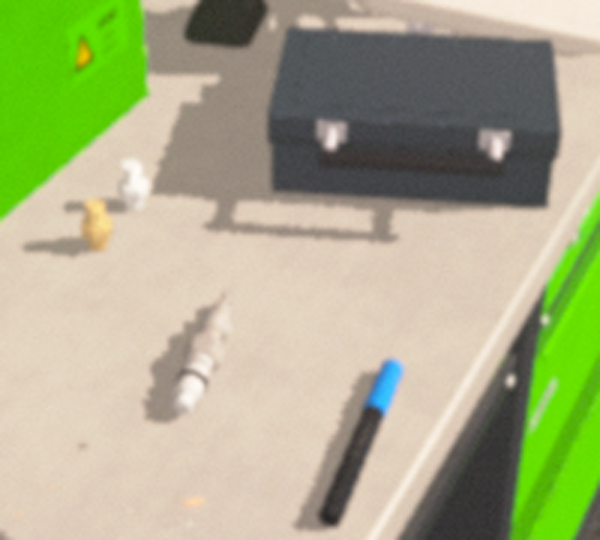

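```bash
cat > h.py <<'E'
import numpy as np
from cell import *
def ray(n,p,z):
    c=camera_params(n);K,R,t=map(np.array,(c["camera_matrix"],c["R"],c["t"]))
    C=-R.T@t; d=R.T@np.linalg.inv(K)@np.array([p[0],p[1],1.]); s=(z-C[2])/d[2]; return C+s*d
def proj(n,X):
    c=camera_params(n); v=c["camera_matrix"]@(c["R"]@np.array(X)+c["t"]); return v[:2]/v[2]
def tri(p,q):  # top px, side px
    A=[];b=[]
    for n,u in (("top",p),("side",q)):
        a,e=ray(n,u,0.),ray(n,u,.1); d=(e-a)/np.linalg.norm(e-a); P=np.eye(3)-np.outer(d,d); A.append(P); b.append(P@a)
    return np.linalg.lstsq(np.vstack(A),np.hstack(b),rcond=None)[0]
E
python3 - <<'E'
from h import *
T=lambda x,y:(230+x/3-.33,150+y/3-.33); S=lambda x,y:(220+x/3-.33,165+y/3-.33)
b=[ray("top",T(*p),.058) for p in ((392,243),(458,414))]
print("bar",b, np.linalg.norm(b[0]-b[1]), (b[0]+b[1])/2)
d=b[0]-b[1]; print("yaw of case y", np.degrees(np.arctan2(d[1],d[0])))
L=[ray("top",T(*p),.067) for p in ((421,172),(600,97),(718,380),(537,452))]
for i in range(4): e=L[i]-L[i-1]; print(L[i].round(4),np.linalg.norm(e).round(4),np.degrees(np.arctan2(e[1],e[0])).round(2))
c=np.mean(L,0); print("lidc",c)
print("noz top", [ray("top",T(*p),.0097).round(4) for p in ((80,272),(230,232))])
print("noz side",[ray("side",S(*p),.0097).round(4) for p in ((183,403),(225,297))])
print("case empties")
E
```

```text
bar [array([ 0.50070947, -0.17730528,  0.058     ]), array([ 0.39130843, -0.21793222,  0.058     ])] 0.1167010605091845 [ 0.44600895 -0.19761875  0.058     ]
yaw of case y 20.372873836231527
[ 0.5453 -0.1958  0.067 ] 0.1915 21.57
[ 0.5941 -0.312   0.067 ] 0.1261 -67.26
[ 0.4118 -0.3818  0.067 ] 0.1952 -159.05
[ 0.3672 -0.2662  0.067 ] 0.124 111.04
lidc [ 0.47959696 -0.28894663  0.067     ]
noz top [array([0.4877, 0.0285, 0.0097]), array([ 0.5144, -0.0719,  0.0097])]
noz side [array([0.4867, 0.0274, 0.0097]), array([ 0.5128, -0.0662,  0.0097])]
case empties
```

```bash
python3 -m handwheel '[[0.024,0.31,-0.275,0.06,0.09],[0.024,0.31,-0.275,0.06,0.09],[0.024,0.31,-0.275,0.06,0.09],[0.024,0.31,-0.275,0.06,0.09],[0.024,0.31,-0.275,0.06,0.09],[0.024,0.31,-0.275,0.06,0.09],[0.024,0.31,-0.275,0.06,0.09],[0.024,0.31,-0.275,0.06,0.09],[0.024,0.31,-0.275,0.06,0.09],[0.024,0.31,-0.275,0.06,0.09],[0.024,0.31,-0.275,0.06,0.09],[0.024,0.31,-0.275,0.06,0.09]]' 20
python3 - <<'E'
from h import *; import cv2
o=get_obs(); print(o["tool_pos"],o["tool_rot"],o["force"])
for n,(x,y,w,h) in (("top",(300,150,200,160)),("side",(260,100,200,160))):
    cv2.imwrite(f"pics/{n}1.png",cv2.resize(read_camera(n)[y:y+h,x:x+w],None,fx=3,fy=3,interpolation=cv2.INTER_CUBIC))
E
```

```text
time_s: 1.3
tool_pos: [0.4431, -0.2011, 0.1399]
tool_rot: [180.0, 0.0, 20.9]
force: [0.3, -1.2, -0.4]
grip_width: 0.0241
[ 0.44312793 -0.20111616  0.13991755] [1.79979013e+02 2.74598529e-02 2.09239813e+01] [ 0.30639236 -1.16516816 -0.40160126]
```

View pics/top1.png

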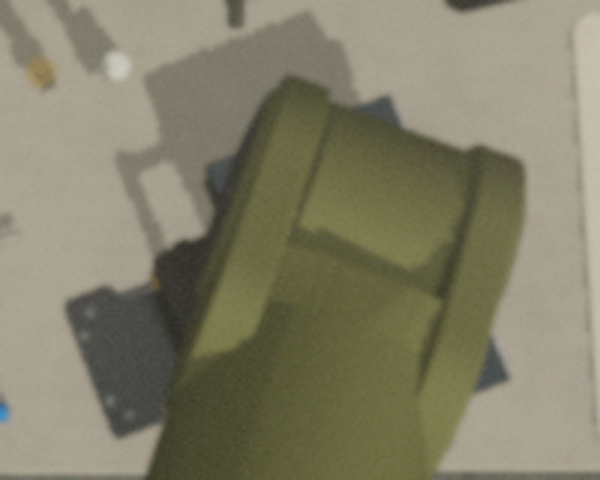

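View pics/side1.png

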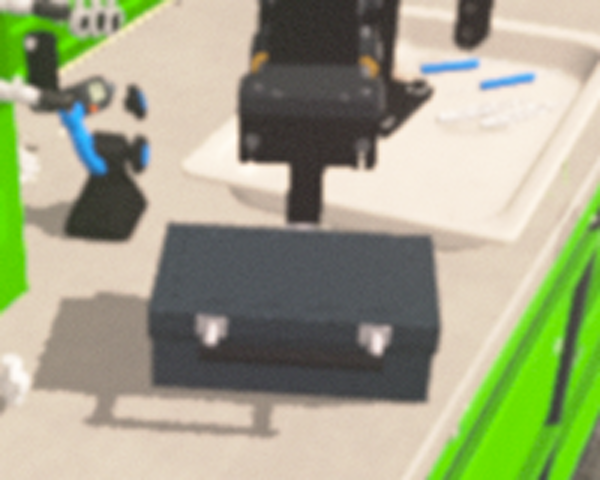

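Run:
```python
from h import *
p=proj("side",[0.4431,-.2011,.14]); print(p,(p-[260,100])*3)
hx=np.array([np.sin(np.radians(21)),-np.cos(np.radians(21)),0])
for X in ([0.446,-.1976,.058],[.5007,-.1773,.058],[.3913,-.218,.058]):
    p=proj("side",X); print(p,(p-[220,165])*3)
```

```text
[360.66362917 180.06807418] [301.9908875  240.20422254]
[356.30520768 217.11921321] [408.91562305 156.35763962]
[326.96270407 215.1398208 ] [320.88811221 150.41946241]
[386.08803094 219.10185755] [498.26409283 162.30557266]
```

```bash
python3 -m handwheel '[[0.024,0.004,-0.002,0.03,0],[0.024,0.004,-0.002,0.06,0],[0.024,0.004,-0.002,0.08,0],[0.024,0.004,-0.002,0.09,0],[0.024,0.004,-0.002,0.098,0],[0.024,0.004,-0.002,0.098,0]]' 20
python3 - <<'E'
from h import *; import cv2
o=get_obs(); print(o["tool_pos"],o["tool_rot"],o["force"])
for n,(x,y,w,h) in (("side",(280,130,160,130)),):
    cv2.imwrite(f"pics/{n}2.png",cv2.resize(read_camera(n)[y:y+h,x:x+w],None,fx=4,fy=4,interpolation=cv2.INTER_CUBIC))
E
```

```text
time_s: 2.0
tool_pos: [0.4465, -0.1964, 0.0416]
tool_rot: [-180.0, 0.0, 21.0]
force: [0.1, -0.2, 1.2]
grip_width: 0.0241
[ 0.44647224 -0.1964267   0.04156574] [-1.79967351e+02  3.14167715e-02  2.10304459e+01] [ 0.08475989 -0.23530692  1.22342452]
```

View pics/side2.png

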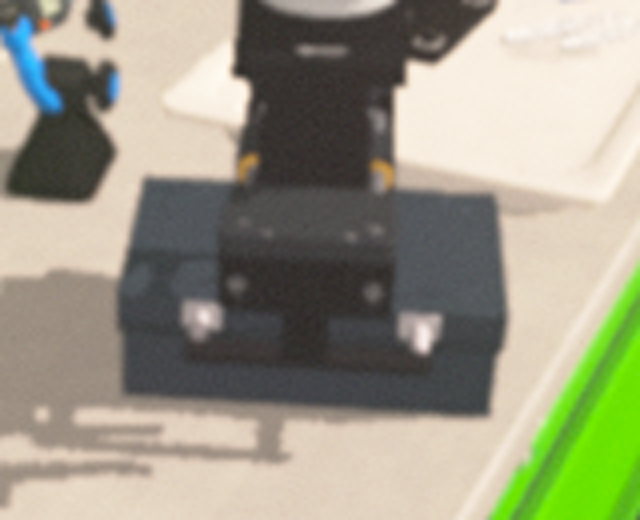

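```bash
python3 -m handwheel '[[0.008,0,0,0,0],[0.008,0,0,0,0],[0.008,0,0,0,0],[0.008,0,0,0,0]]' 10; python3 -c "
from h import *; o=get_obs(); print(o['force'],o['tool_pos'])"
```

```text
time_s: 2.45
tool_pos: [0.447, -0.1962, 0.0423]
tool_rot: [180.0, -0.0, 21.1]
force: [-0.1, 0.9, 0.3]
grip_width: 0.0089
[-0.10145432  0.94807149  0.29497487] [ 0.4470397  -0.19623378  0.04234367]
```

```bash
python3 -m handwheel '[[0.005,0,0,0,0],[0.005,0,0,0,0],[0.005,0,0,0,0]]' 10
python3 - <<'E'
from h import *; import cv2
o=get_obs(); print(o["tool_pos"],o["grip_width"],o["force"])
for n,(x,y,w,h) in (("side",(300,160,110,90)),):
    cv2.imwrite(f"pics/{n}3.png",cv2.resize(read_camera(n)[y:y+h,x:x+w],None,fx=6,fy=6,interpolation=cv2.INTER_CUBIC))
E
```

```text
time_s: 2.75
tool_pos: [0.4468, -0.1961, 0.0419]
tool_rot: [180.0, 0.0, 21.1]
force: [-0.4, 0.4, -0.1]
grip_width: 0.0053
[ 0.44678609 -0.19608612  0.04192026] 0.005250371651716349 [-0.40974073  0.42956049 -0.05645856]
```

View pics/side3.png

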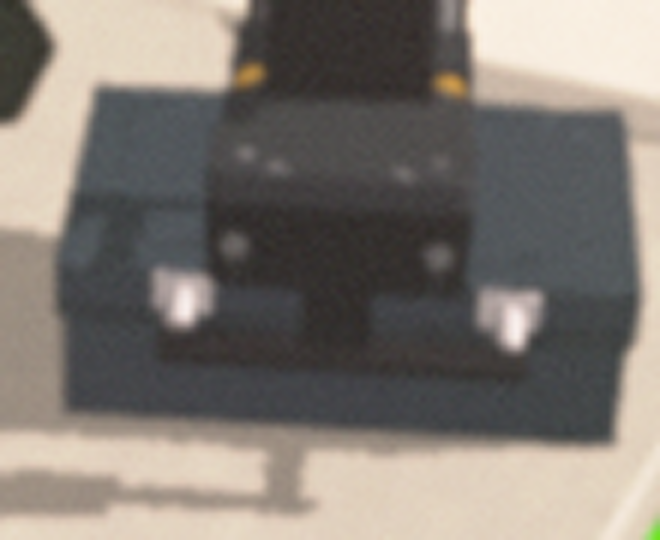

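Run:
```python
from h import *
T=lambda x,y:(230+x/3-.33,150+y/3-.33); S=lambda x,y:(220+x/3-.33,165+y/3-.33)
print(tri(T(392,243),S(320,159)),tri(T(458,414),S(503,167)))
S6=lambda x,y:(300+x/6-.4,160+y/6-.4)
print(tri(T(392,243),S6(158,350)),tri(T(458,414),S6(525,366)))
for X in ([.4468,-.1961,.042],[.446,-.1976,.056],[.446,-.1976,.062],[.446,-.1976,.050]):
    print((proj("side",X)-[300,160])*6)
```

```text
[ 0.50183284 -0.17766582  0.05134209] [ 0.39008956 -0.2186609   0.05517431]
[ 0.5022708  -0.17757854  0.05057714] [ 0.39029718 -0.21867942  0.05445473]
[331.41849558 384.39874684]
[337.52910728 347.76763296]
[338.43796566 332.56973753]
[336.6275356  362.84368041]
```

Run:
```python
from h import *; import cv2
a=read_camera("side")[195:235,320:400].astype(float)
a=np.clip((a-10)*3.0,0,255).astype('uint8')
cv2.imwrite("pics/side4.png",cv2.resize(a,None,fx=9,fy=9,interpolation=cv2.INTER_CUBIC))
```

```text
(no output)
```

View pics/side4.png

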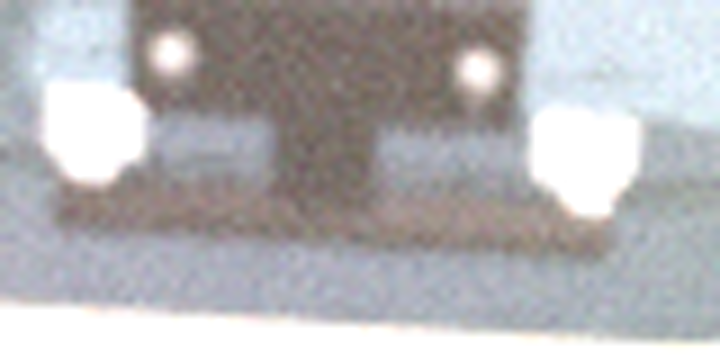

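```bash
python3 -m handwheel '[[0.026,0,-0.001,0,0],[0.026,0,-0.001,0,0],[0.026,0,-0.001,0,0],[0.026,0,-0.001,0.008,0],[0.026,0,-0.001,0.016,0],[0.026,0,-0.001,0.02,0],[0.026,0,-0.001,0.02,0]]' 10
python3 - <<'E'
from h import *; import cv2
o=get_obs(); print(o["tool_pos"],o["grip_width"],o["force"])
a=read_camera("side")[195:235,320:400].astype(float)
a=np.clip((a-10)*3.0,0,255).astype('uint8')
cv2.imwrite("pics/side5.png",cv2.resize(a,None,fx=9,fy=9,interpolation=cv2.INTER_CUBIC))
E
```

```text
time_s: 3.55
tool_pos: [0.4455, -0.1948, 0.0208]
tool_rot: [-179.9, 0.1, 21.1]
force: [0.5, -0.9, -0.3]
grip_width: 0.0259
[ 0.44553996 -0.19476652  0.02077423] 0.02589157518807536 [ 0.52353675 -0.85991821 -0.34088316]
```

View pics/side5.png

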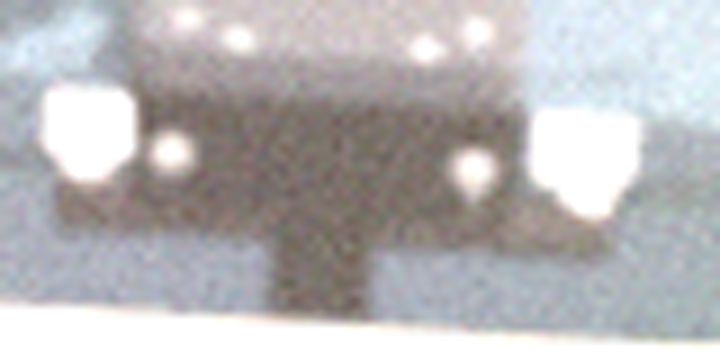

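```bash
python3 -m handwheel '[[0.008,0,0,0,0],[0.008,0,0,0,0],[0.008,0,0,0,0],[0.008,0,0,0,0]]' 10; python3 -c "
from h import *; o=get_obs(); print(o['force'],o['tool_pos'],o['grip_width'])
for z in (.021,.03,.04): print((proj('side',[.4455-.36*.028,-.1948+.93*.028,z])-[320,195])*9)"
```

```text
time_s: 4.0
tool_pos: [0.4469, -0.1957, 0.0222]
tool_rot: [179.9, -0.0, 21.1]
force: [1.6, -2.3, -0.3]
grip_width: 0.0112
[ 1.56681657 -2.2761973  -0.33702591] [ 0.44687985 -0.19571004  0.02224238] 0.01122321690961861
[309.99859783 416.98639235]
[311.95702213 383.85858481]
[314.1612622  346.57267067]
```

```bash
python3 -c "
import numpy as np
for d in (3,8,14,20,26,32,38,44,50,56,62,68,73,77,79,80,82,84,86,88,90,92,94,96,98,100,102,104,106,108,110,112,114):
    t=np.radians(d);c,s=np.cos(t),np.sin(t);print(d,round(.166*(1-c)+.008*s,4),round(-(.166*s+.008*c-.008),4))"
```

```text
3 0.0006 -0.0087
8 0.0027 -0.023
14 0.0069 -0.0399
20 0.0127 -0.0563
26 0.0203 -0.072
32 0.0295 -0.0868
38 0.0401 -0.1005
44 0.0521 -0.1131
50 0.0654 -0.1243
56 0.0798 -0.1341
62 0.0951 -0.1423
68 0.1112 -0.1489
73 0.1251 -0.1531
77 0.1365 -0.1555
79 0.1422 -0.1565
80 0.1451 -0.1569
82 0.1508 -0.1575
84 0.1566 -0.1579
86 0.1624 -0.1582
88 0.1682 -0.1582
90 0.174 -0.158
92 0.1798 -0.1576
94 0.1856 -0.157
96 0.1913 -0.1563
98 0.197 -0.1553
100 0.2027 -0.1541
102 0.2083 -0.1527
104 0.2139 -0.1511
106 0.2194 -0.1494
108 0.2249 -0.1474
110 0.2303 -0.1453
112 0.2356 -0.1429
114 0.2408 -0.1404
```

```bash
python3 -m handwheel '[[0.008,0,0.001,0,0],[0.008,0,0.002,-0.009,0],[0.008,0,0.004,-0.023,0],[0.008,0,0.008,-0.04,0],[0.008,0,0.008,-0.04,0]]' 15; python3 -c "
from h import *; o=get_obs(); print(o['force'],o['tool_pos'],o['grip_width'])"
```

```text
time_s: 4.5
tool_pos: [0.4494, -0.2023, 0.0641]
tool_rot: [-180.0, -0.0, 21.1]
force: [-1.1, 3.9, -1.6]
grip_width: 0.0114
[-1.09501684  3.86852677 -1.56584257] [ 0.44943159 -0.20227667  0.06408348] 0.011391229031804987
```

```bash
python3 -m handwheel '[[0.008,0,0.005,-0.016,0],[0.008,0,0.0125,-0.032,0],[0.008,0,0.0215,-0.047,0],[0.008,0,0.032,-0.0605,0],[0.008,0,0.044,-0.073,0],[0.008,0,0.0575,-0.0845,0],[0.008,0,0.072,-0.094,0],[0.008,0,0.087,-0.1025,0],[0.008,0,0.1035,-0.109,0],[0.008,0,0.1175,-0.113,0],[0.008,0,0.1285,-0.1155,0],[0.008,0,0.1285,-0.1155,0]]' 15
python3 - <<'E'
from h import *; import cv2
o=get_obs(); print(o['force'],o['tool_pos'],o['grip_width'])
cv2.imwrite("pics/side6.png",cv2.resize(read_camera("side")[80:260,240:460],None,fx=3,fy=3,interpolation=cv2.INTER_CUBIC))
E
```

```text
time_s: 5.7
tool_pos: [0.4972, -0.3241, 0.1796]
tool_rot: [179.8, -0.2, 21.0]
force: [-0.6, 1.2, 5.9]
grip_width: 0.0116
[-0.62144125  1.18919494  5.92968592] [ 0.49716696 -0.32414844  0.17960656] 0.01157635443001902
```

View pics/side6.png

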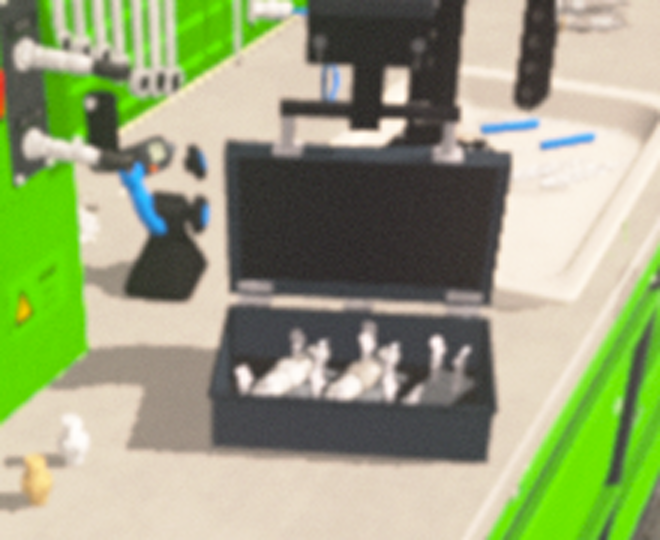

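```bash
python3 -m handwheel '[[0.018,0,0,-0.001,0],[0.018,0,0,-0.002,0],[0.018,0,0.003,-0.002,0],[0.018,0,0.006,-0.002,0],[0.018,0,0.009,-0.003,0],[0.018,0,0.012,-0.003,0],[0.018,0,0.015,-0.003,0],[0.018,0,0.018,-0.003,0],[0.018,0,0.021,-0.003,0],[0.018,0,0.024,-0.003,0],[0.018,0,0.027,-0.003,0],[0.018,0,0.03,-0.003,0],[0.018,0,0.033,-0.003,0],[0.018,0,0.036,-0.003,0],[0.018,0,0.036,-0.003,0]]' 15
python3 - <<'E'
from h import *; import cv2
for i in range(4):
    o=get_obs(); print(o['time_s'],o['force'],o['tool_pos'],o['grip_width'])
    im=read_camera("side")
cv2.imwrite("pics/side7.png",cv2.resize(im[80:260,240:460],None,fx=3,fy=3,interpolation=cv2.INTER_CUBIC))
E
```

```text
time_s: 7.25
tool_pos: [0.5086, -0.3567, 0.1804]
tool_rot: [180.0, -0.0, 21.0]
force: [0.4, -2.0, 0.2]
grip_width: 0.0183
7.25 [ 0.39750015 -1.9808847   0.24835094] [ 0.50855589 -0.35671168  0.1804278 ] 0.018253305794166546
7.3 [-0.14218628  0.20161301  0.08582095] [ 0.50846188 -0.3564332   0.18045677] 0.01772295162612033
7.35 [-0.19573095 -1.37008589  0.3445776 ] [ 0.50839034 -0.35626513  0.18045238] 0.01805832511653979
7.4 [ 0.11157106 -1.10544051 -0.43704351] [ 0.50836415 -0.35615389  0.18049753] 0.017912386091230147
```

View pics/side7.png

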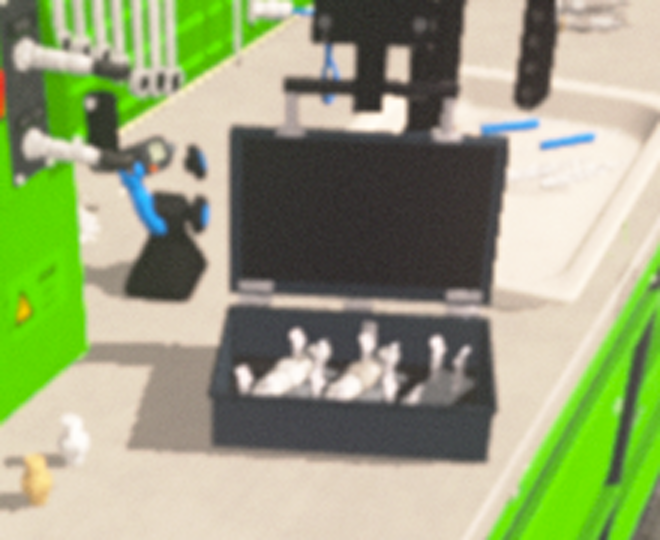

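```bash
cat > feel.py <<'E'
import sys,cv2; from h import *
k=sys.argv[1]; F=[];I=[]
for i in range(4):
    I.append(read_camera("side").astype(np.float32)); F.append(get_obs()["force"])
im=np.mean(I,0).mean(2); np.save(f"avg{k}.npy",im)
o=get_obs(); hx=np.array([.36,-.933,0])
print("t",o["time_s"],"pos",o["tool_pos"].round(4),"Fx_case",round(float(np.mean(F,0)@hx),2),"Fz",np.mean(F,0)[2].round(2))
# lid inner-panel top edge: rows of strongest dark transition, averaged in columns
sub=cv2.GaussianBlur(im,(0,0),1)[105:145,330:352]   # left part incl. rim
g=np.diff(sub,axis=0); 
r=[]
for c in range(g.shape[1]):
    col=-g[:,c]; i=int(np.argmax(col)); w=col[max(0,i-2):i+3]; r.append(105+max(0,i-2)+np.sum(w*np.arange(len(w)))/w.sum())
print("edge row median",np.median(r).round(2),"n",np.std(r).round(2))
E
python3 feel.py a; python3 -m handwheel '[[0.018,0,0.0015,0,0],[0.018,0,0.003,0,0],[0.018,0,0.0045,0.0003,0],[0.018,0,0.006,0.0005,0]]'; python3 feel.py b
```

```text
t 7.65 pos [ 0.5084 -0.3561  0.1805] Fx_case 0.48 Fz 0.45
edge row median 121.35 n 8.32
time_s: 8.05
tool_pos: [0.5109, -0.3619, 0.1801]
tool_rot: [180.0, -0.0, 21.1]
force: [-0.1, -0.4, -0.2]
grip_width: 0.0181
t 8.25 pos [ 0.5107 -0.3618  0.1801] Fx_case 0.64 Fz 0.26
edge row median 121.76 n 7.18
```

```bash
cat >> feel.py <<'E'
def tr(j):
    A=np.load(f"avg{j}.npy"); out=[]
    for (x,y,w,h) in ((316,118,24,14),(330,104,12,22),(384,104,10,18)):
        T=A[y:y+h,x:x+w].astype(np.float32); S=im[y-10:y+h+10,x-4:x+w+4].astype(np.float32)
        m=cv2.matchTemplate(S,T,cv2.TM_CCOEFF_NORMED); _,v,_,(px,py)=cv2.minMaxLoc(m)
        d=0
        if 0<py<m.shape[0]-1: a,b,c=m[py-1:py+2,px]; d=(a-c)/(2*(a-2*b+c))
        out.append((round(py-10+d,2),px-4,round(v,2)))
    return out
if len(sys.argv)>2: print("shift vs",sys.argv[2],tr(sys.argv[2]))
E
sed -i '/edge row/d' feel.py
python3 -m handwheel '[[0.018,0,0.0015,0,0],[0.018,0,0.003,0,0],[0.018,0,0.0045,0.0003,0],[0.018,0,0.006,0.0005,0]]'; python3 feel.py c b
```

```text
time_s: 8.65
tool_pos: [0.5129, -0.3675, 0.1794]
tool_rot: [180.0, 0.0, 21.1]
force: [1.0, -0.1, -1.4]
grip_width: 0.0177
t 8.85 pos [ 0.5128 -0.3674  0.1794] Fx_case 0.69 Fz -0.3
shift vs b [(np.float32(-0.57), 0, 0.99), (np.float32(-0.61), 0, 0.98), (np.float32(-0.98), 0, 0.99)]
```

```bash
python3 -m handwheel '[[0.018,0,0.0015,0,0],[0.018,0,0.003,0.0005,0],[0.018,0,0.0045,0.001,0],[0.018,0,0.006,0.001,0]]'; python3 feel.py d c; python3 -m handwheel '[[0.018,0,0.0015,0,0],[0.018,0,0.003,0.0005,0],[0.018,0,0.0045,0.001,0],[0.018,0,0.006,0.001,0]]'; python3 feel.py e d
```

```text
time_s: 9.25
tool_pos: [0.515, -0.3731, 0.1784]
tool_rot: [180.0, -0.0, 21.1]
force: [1.2, -0.0, 0.1]
grip_width: 0.018
t 9.45 pos [ 0.5149 -0.373   0.1784] Fx_case 1.3 Fz -0.2
shift vs c [(np.float32(-0.49), 0, 0.99), (np.float32(-0.62), 0, 0.99), (np.float32(-0.57), 0, 0.99)]
time_s: 9.85
tool_pos: [0.5171, -0.3787, 0.1774]
tool_rot: [180.0, 0.0, 21.1]
force: [0.3, -0.2, -0.7]
grip_width: 0.0182
t 10.05 pos [ 0.5171 -0.3786  0.1774] Fx_case 1.11 Fz 0.01
shift vs d [(np.float32(-0.29), 0, 0.99), (np.float32(-0.37), 0, 0.99), (np.float32(-0.6), 0, 0.99)]
```

```bash
python3 -m handwheel '[[0.018,0,0.0015,0,0],[0.018,0,0.003,0.0005,0],[0.018,0,0.0045,0.001,0]]'; python3 feel.py f d; python3 -m handwheel '[[0.018,0,0.0015,0,0],[0.018,0,0.003,0.0005,0],[0.018,0,0.0045,0.001,0]]'; python3 feel.py g d
```

```text
time_s: 10.35
tool_pos: [0.5188, -0.3829, 0.1765]
tool_rot: [180.0, -0.0, 21.1]
force: [0.4, -0.2, 0.5]
grip_width: 0.018
t 10.55 pos [ 0.5188 -0.3828  0.1765] Fx_case 1.0 Fz 0.43
shift vs d [(np.float32(-0.23), 1, 0.98), (np.float32(-0.62), 0, 0.99), (np.float32(-1.15), 0, 0.99)]
time_s: 10.85
tool_pos: [0.5204, -0.3871, 0.1755]
tool_rot: [180.0, -0.0, 21.1]
force: [1.1, -1.4, -0.1]
grip_width: 0.018
t 11.05 pos [ 0.5204 -0.387   0.1755] Fx_case 1.63 Fz 0.27
shift vs d [(np.float32(-0.7), 0, 0.99), (np.float32(-0.79), 0, 0.98), (np.float32(-1.32), 0, 0.98)]
```

```bash
python3 -m handwheel '[[0.018,0,0.0015,0,0],[0.018,0,0.003,0.0005,0],[0.018,0,0.0045,0.001,0]]'; python3 feel.py h g; python3 -m handwheel '[[0.018,0,0.0015,0,0],[0.018,0,0.003,0.0005,0],[0.018,0,0.0045,0.0015,0]]'; python3 feel.py i g
```

```text
time_s: 11.35
tool_pos: [0.522, -0.3912, 0.1744]
tool_rot: [-180.0, 0.0, 21.1]
force: [0.4, -0.8, 0.0]
grip_width: 0.0181
t 11.55 pos [ 0.5219 -0.3911  0.1744] Fx_case 0.67 Fz 0.08
shift vs g [(np.float32(-0.13), 0, 1.0), (np.float32(-0.15), 0, 1.0), (np.float32(-0.12), 0, 1.0)]
time_s: 11.85
tool_pos: [0.5236, -0.3953, 0.1729]
tool_rot: [-180.0, 0.0, 21.1]
force: [-0.2, -0.2, -0.2]
grip_width: 0.0182
t 12.05 pos [ 0.5235 -0.3952  0.1728] Fx_case 0.15 Fz -0.03
shift vs g [(np.float32(-0.2), 0, 1.0), (np.float32(-0.3), 0, 0.99), (np.float32(-0.19), 0, 0.99)]
```

```bash
python3 -m handwheel '[[0.03,0,0,0,0],[0.03,0,0,0,0],[0.03,0,0,0,0]]'; python3 feel.py j i;  python3 -m handwheel '[[0.03,0,0,-0.01,0],[0.03,0,0,-0.03,0],[0.03,0,0,-0.06,0],[0.03,0,0,-0.09,0],[0.03,0,0,-0.09,0]]'; python3 feel.py k i
python3 - <<'E'
import cv2; from h import *
cv2.imwrite("pics/side8.png",cv2.resize(read_camera("side")[80:260,240:460],None,fx=3,fy=3,interpolation=cv2.INTER_CUBIC))
E
```

```text
time_s: 12.35
tool_pos: [0.5236, -0.3952, 0.173]
tool_rot: [180.0, 0.0, 21.1]
force: [-0.1, -0.1, 0.6]
grip_width: 0.0288
t 12.55 pos [ 0.5236 -0.3953  0.173 ] Fx_case -0.01 Fz 0.68
shift vs i [(np.float32(-0.02), 0, 1.0), (np.float32(0.04), 0, 1.0), (np.float32(-0.05), 0, 1.0)]
time_s: 13.05
tool_pos: [0.5258, -0.3965, 0.2694]
tool_rot: [179.5, -0.3, 21.1]
force: [0.9, -0.7, 0.8]
grip_width: 0.03
t 13.25 pos [ 0.5231 -0.3951  0.2622] Fx_case -0.31 Fz -0.67
shift vs i [(np.float32(-0.01), 0, 1.0), (np.float32(0.04), 0, 1.0), (np.float32(-0.09), 0, 1.0)]
```

View pics/side8.png

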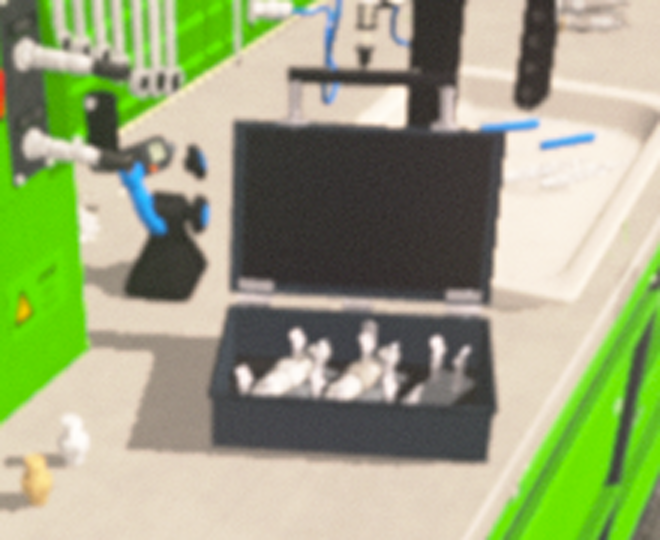

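Run:
```python
import cv2; from h import *
t=read_camera("top"); cv2.imwrite("pics/top9f.png",t); s=read_camera("side"); cv2.imwrite("pics/side9f.png",s)
cv2.imwrite("pics/top9.png",cv2.resize(t[140:320,230:480],None,fx=3,fy=3,interpolation=cv2.INTER_CUBIC))
a=cv2.imread("pics/top0.png")[215:255,245:315]; cv2.imwrite("pics/noz_t.png",cv2.resize(a,None,fx=10,fy=10,interpolation=cv2.INTER_CUBIC))
a=cv2.imread("pics/side0.png")[255:310,265:310]; cv2.imwrite("pics/noz_s.png",cv2.resize(a,None,fx=10,fy=10,interpolation=cv2.INTER_CUBIC))
```

```text
(no output)
```

View pics/top9.png

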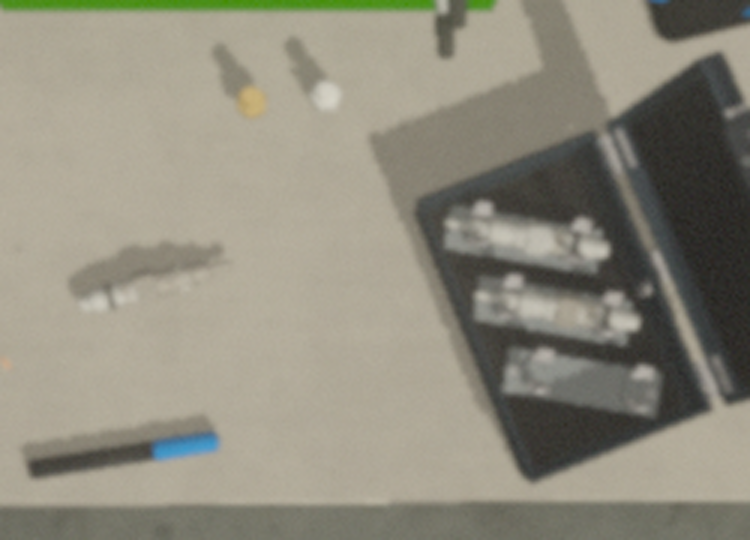

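View pics/noz_t.png

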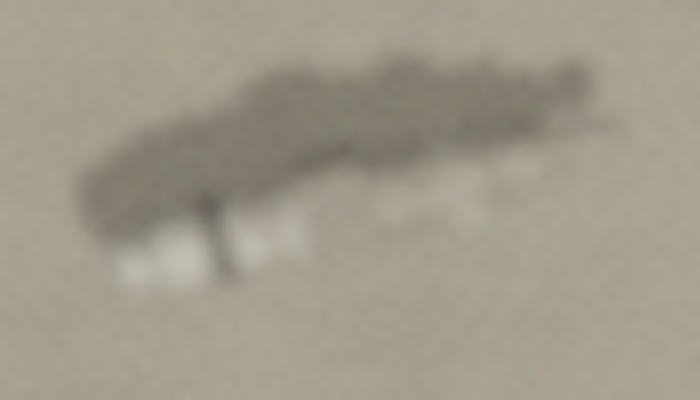

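View pics/noz_s.png

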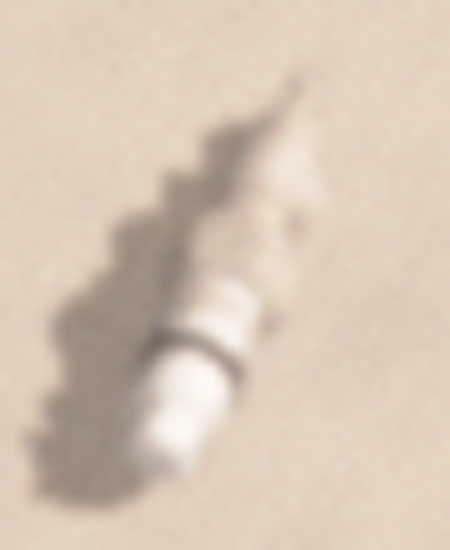

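Run:
```python
import cv2; from h import *
t=cv2.imread("pics/top9f.png")[235:300,360:470]; cv2.imwrite("pics/top9z.png",cv2.resize(t,None,fx=7,fy=7,interpolation=cv2.INTER_CUBIC))
t=cv2.imread("pics/side9f.png")[175:240,305:410]; cv2.imwrite("pics/side9z.png",cv2.resize(t,None,fx=7,fy=7,interpolation=cv2.INTER_CUBIC))
```

```text
(no output)
```

View pics/top9z.png

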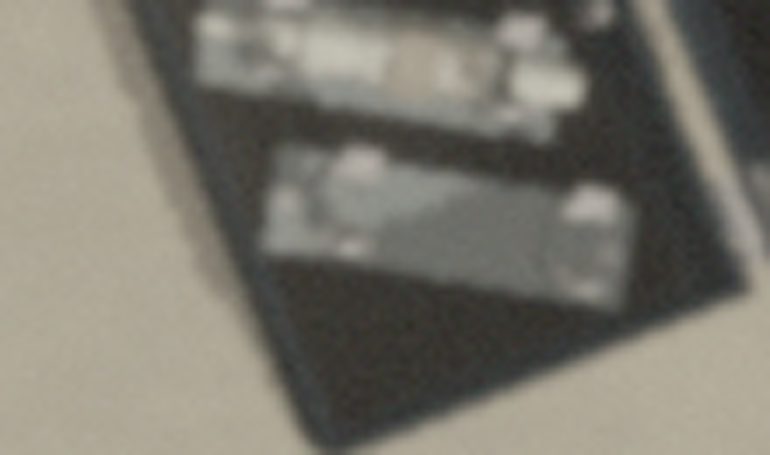

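View pics/side9z.png

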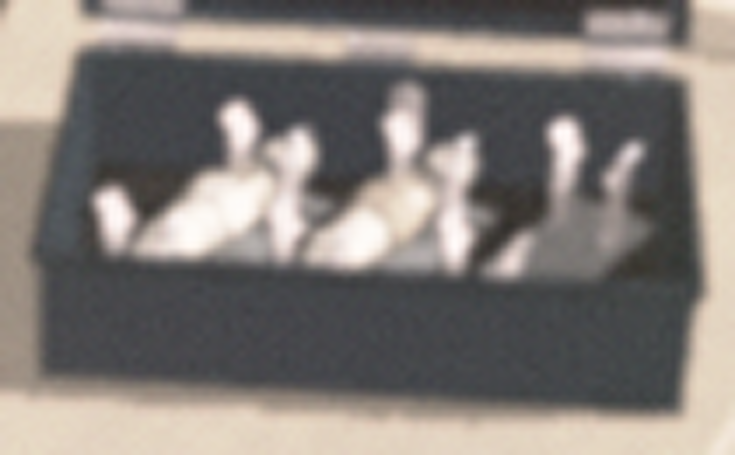

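Run:
```python
from h import *
T=lambda x,y:(360+(x+.5)/7-.5,235+(y+.5)/7-.5)
P=[ray("top",T(*p),.006) for p in ((278,150),(636,210),(622,308),(265,250))]
for i in range(4): e=P[i]-P[i-1]; print(P[i].round(4),np.linalg.norm(e).round(4),np.degrees(np.arctan2(e[1],e[0])).round(2))
print("c",np.mean(P,0).round(4))
Q=[ray("top",T(*p),.043) for p in ((362,158),(592,196),(590,292),(350,248))]
print([q.round(4) for q in Q], "clipc",np.mean(Q,0).round(4))
# nozzle
N=lambda x,y:(245+(x+.5)/10-.5,215+(y+.5)/10-.5)
S=lambda x,y:(265+(x+.5)/10-.5,255+(y+.5)/10-.5)
print("top",[ray("top",N(*p),z).round(4) for p,z in (((108,268),.0097),((615,122),.004),((615,122),.0097),((222,240),.0097))])
print("side",[ray("side",S(*p),z).round(4) for p,z in (((160,470),.0097),((297,82),.004),((297,82),.0097),((195,345),.0097))])
```

```text
[ 0.4553 -0.2592  0.006 ] 0.0291 -8.57
[ 0.4376 -0.3622  0.006 ] 0.1045 -99.76
[ 0.4095 -0.3573  0.006 ] 0.0285 170.03
[ 0.4266 -0.2548  0.006 ] 0.1038 80.54
c [ 0.4323 -0.3084  0.006 ]
[array([ 0.4503, -0.2771,  0.043 ]), array([ 0.4395, -0.341 ,  0.043 ]), array([ 0.4129, -0.3396,  0.043 ]), array([ 0.4253, -0.2732,  0.043 ])] clipc [ 0.432  -0.3077  0.043 ]
top [array([0.4857, 0.0304, 0.0097]), array([ 0.5157, -0.0711,  0.004 ]), array([ 0.5149, -0.0713,  0.0097]), array([0.4912, 0.0076, 0.0097])]
side [array([0.4836, 0.0328, 0.0097]), array([ 0.5185, -0.0741,  0.004 ]), array([ 0.5148, -0.0682,  0.0097]), array([0.4944, 0.0033, 0.0097])]
```

```bash
python3 -m handwheel '[[0.05,0.0,-0.04,0,-0.15],[0.05,0.03,-0.085,0,-0.3],[0.05,0.114,-0.358,0.14,-1.494],[0.05,0.114,-0.358,0.14,-1.494],[0.05,0.114,-0.358,0.14,-1.494],[0.05,0.114,-0.358,0.14,-1.494],[0.05,0.114,-0.358,0.14,-1.494],[0.05,0.114,-0.358,0.14,-1.494],[0.05,0.114,-0.358,0.14,-1.494],[0.05,0.114,-0.358,0.14,-1.494],[0.05,0.114,-0.358,0.14,-1.494],[0.05,0.114,-0.358,0.14,-1.494],[0.05,0.114,-0.358,0.14,-1.494]]' 15;  python3 - <<'E'
import cv2; from h import *
im=read_camera("side"); o=get_obs(); print(o["tool_pos"],o["tool_rot"],o["force"])
print(proj("side",o["tool_pos"]), proj("side",o["tool_pos"]+[0,0,.02]))
cv2.imwrite("pics/side10.png",cv2.resize(im[150:320,200:400],None,fx=4,fy=3.5,interpolation=cv2.INTER_CUBIC))
E
```

```text
time_s: 14.7
tool_pos: [0.5014, -0.0211, 0.123]
tool_rot: [180.0, 0.0, 106.4]
force: [-0.4, -0.3, 1.2]
grip_width: 0.0496
[ 0.50138207 -0.02106892  0.12305228] [1.79990951e+02 1.11895750e-02 1.06482662e+02] [ 0.0926362   0.68088938 -0.06664454]
[284.85115977 228.32453565] [284.29856029 218.28190491]
```

View pics/side10.png

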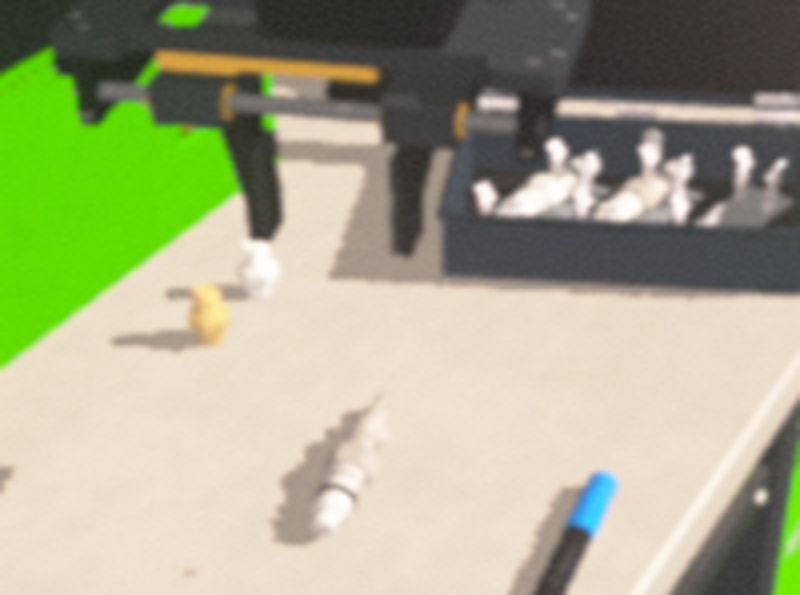

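```bash
python3 -m handwheel '[[0.045,0.001,-0.001,0.03,0],[0.045,0.001,-0.001,0.06,0],[0.045,0.001,-0.001,0.09,0],[0.045,0.001,-0.001,0.11,0],[0.045,0.001,-0.001,0.122,0],[0.045,0.001,-0.001,0.122,0]]';  python3 - <<'E'
import cv2; from h import *
im=read_camera("side"); o=get_obs(); print(o["tool_pos"],o["tool_rot"],o["force"])
cv2.imwrite("pics/side11.png",cv2.resize(im[220:320,230:350],None,fx=6,fy=6,interpolation=cv2.INTER_CUBIC))
E
```

```text
time_s: 15.35
tool_pos: [0.4988, -0.0198, -0.0004]
tool_rot: [-179.9, -0.1, 106.6]
force: [0.5, -0.6, -0.3]
grip_width: 0.0452
[ 0.49989885 -0.01977658  0.0008485 ] [-1.79966572e+02 -2.55706151e-02  1.06618755e+02] [ 0.35532215 -0.35340304  0.225223  ]
```

View pics/side11.png

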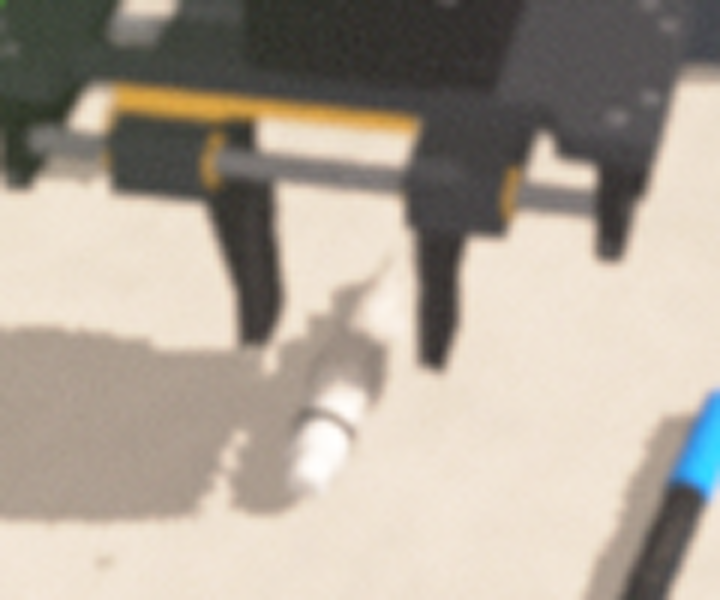

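```bash
python3 -m handwheel '[[0.045,0,0,0.004,0],[0.045,0,0,0.008,0],[0.045,0,0,0.012,0],[0.045,0,0,0.014,0],[0.045,0,0,0.014,0]]';  python3 - <<'E'
import cv2; from h import *
im=read_camera("side"); o=get_obs(); print(o["tool_pos"],o["tool_rot"],o["force"])
cv2.imwrite("pics/side12.png",cv2.resize(im[220:320,230:350],None,fx=6,fy=6,interpolation=cv2.INTER_CUBIC))
E
```

```text
time_s: 15.9
tool_pos: [0.4998, -0.0196, -0.0133]
tool_rot: [-180.0, -0.0, 106.7]
force: [-1.0, -0.4, -0.3]
grip_width: 0.0453
[ 0.49994313 -0.01957709 -0.01309482] [-1.79994052e+02  2.09194028e-03  1.06677969e+02] [-0.21910665  0.83942144  0.34802443]
```

View pics/side12.png

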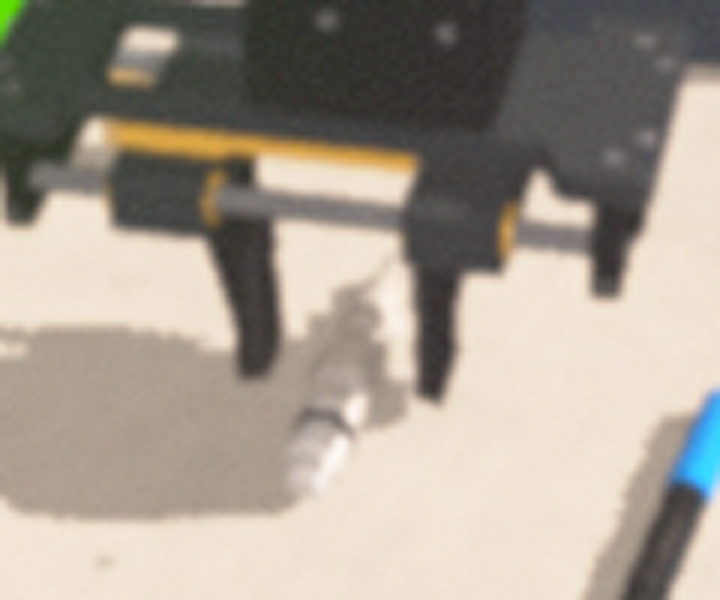

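Run:
```python
from h import *
S=lambda x,y:(230+(x+.5)/6-.5,220+(y+.5)/6-.5)
y=np.array([.958,.287]);x=np.array([-.287,.958]);c=np.array([.4999,-.0196])
for z in (0,.005,.01,.015):
    for p in ((255,378),(430,402)):
        r=ray("side",S(*p),z)[:2]-c; print(z,"tx",(r@x).round(4),"ty",(r@y).round(4))
```

```text
0 tx 0.0007 ty 0.0301
0 tx 0.0012 ty -0.0246
0.005 tx 0.0061 ty 0.0283
0.005 tx 0.0065 ty -0.0259
0.01 tx 0.0114 ty 0.0265
0.01 tx 0.0119 ty -0.0272
0.015 tx 0.0167 ty 0.0247
0.015 tx 0.0172 ty -0.0285
```

```bash
python3 -m handwheel '[[0.045,0,0,0.002,0],[0.045,0,0,0.004,0],[0.012,0,0,0.004,0],[0.012,0,0,0.004,0],[0.012,0,0,0.004,0],[0.012,0,0,0.004,0],[0.012,0,0,0.004,0],[0.012,0,0,0.004,0]]' 35;  python3 - <<'E'
import cv2; from h import *
im=read_camera("side"); o=get_obs(); print(o["tool_pos"],o["tool_rot"],o["force"],o["grip_width"])
cv2.imwrite("pics/side13.png",cv2.resize(im[220:320,230:350],None,fx=6,fy=6,interpolation=cv2.INTER_CUBIC))
E
```

```text
time_s: 16.75
tool_pos: [0.4998, -0.0197, -0.017]
tool_rot: [-180.0, 0.0, 106.7]
force: [-0.7, -1.1, 0.9]
grip_width: 0.0162
[ 0.49983737 -0.019728   -0.01702504] [-1.79979470e+02  1.18700030e-02  1.06674559e+02] [ 0.19090502  0.33461219 -0.04479906] 0.0160965719047251
```

View pics/side13.png

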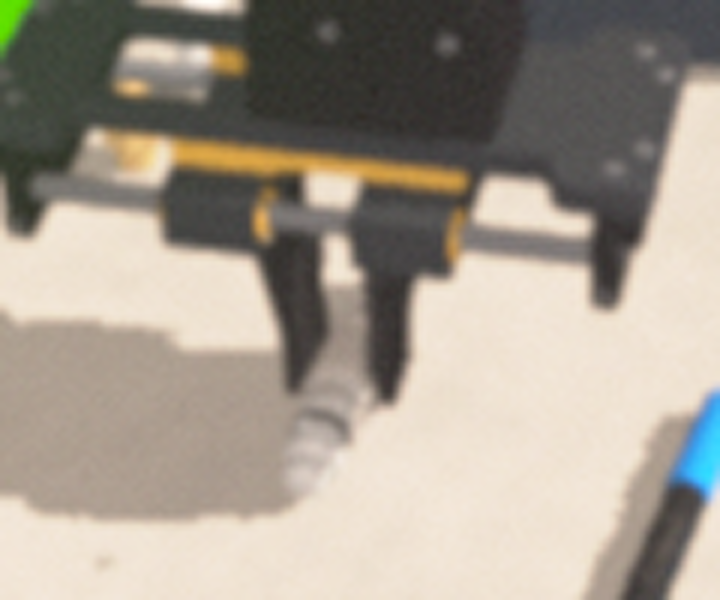

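Run:
```python
from h import *
S=lambda x,y:(230+(x+.5)/6-.5,220+(y+.5)/6-.5)
y=np.array([.958,.287]);x=np.array([-.287,.958]);c=np.array([.4999,-.0196])
for z in (.05,.06,.07,.08):
    for n,p in (("R end bottom",(608,300)),("L end bottom",(22,225)),("R end outer",(640,230)),("slider R bottom",(480,270)),("top plate corner R",(690,60))):
        r=ray("side",S(*p),z)[:2]-c; print(z,n,"tx",(r@x).round(4),"ty",(r@y).round(4))
```

```text
0.05 R end bottom tx 0.0028 ty -0.0783
0.05 L end bottom tx 0.0015 ty 0.0984
0.05 R end outer tx -0.0305 ty -0.0824
0.05 slider R bottom tx -0.0035 ty -0.0396
0.05 top plate corner R tx -0.1197 ty -0.0846
0.06 R end bottom tx 0.0144 ty -0.0801
0.06 L end bottom tx 0.0131 ty 0.093
0.06 R end outer tx -0.0182 ty -0.0841
0.06 slider R bottom tx 0.0082 ty -0.0422
0.06 top plate corner R tx -0.1056 ty -0.0863
0.07 R end bottom tx 0.0261 ty -0.0819
0.07 L end bottom tx 0.0248 ty 0.0877
0.07 R end outer tx -0.0059 ty -0.0858
0.07 slider R bottom tx 0.02 ty -0.0447
0.07 top plate corner R tx -0.0915 ty -0.0879
0.08 R end bottom tx 0.0377 ty -0.0837
0.08 L end bottom tx 0.0365 ty 0.0824
0.08 R end outer tx 0.0064 ty -0.0875
0.08 slider R bottom tx 0.0318 ty -0.0473
0.08 top plate corner R tx -0.0774 ty -0.0896
```

```bash
python3 -m handwheel '[[0.03,0,0,0,0],[0.03,0,0,0,0],[0.03,0.004,0,0,0],[0.03,0.009,0,0,0],[0.012,0.009,0,0,0],[0.012,0.009,0,0,0],[0.012,0.009,0,0,0],[0.012,0.009,0,0,0],[0.012,0.009,0,0,0]]' 40;  python3 - <<'E'
import cv2; from h import *
im=read_camera("side"); o=get_obs(); print(o["tool_pos"],o["tool_rot"],o["force"],o["grip_width"])
cv2.imwrite("pics/side14.png",cv2.resize(im[240:320,250:340],None,fx=7,fy=7,interpolation=cv2.INTER_CUBIC))
E
```

```text
time_s: 17.7
tool_pos: [0.4974, -0.011, -0.0171]
tool_rot: [-180.0, -0.0, 106.7]
force: [-0.7, 0.4, 0.5]
grip_width: 0.0159
[ 0.49746592 -0.01101906 -0.01702612] [1.79996614e+02 2.08696558e-03 1.06666285e+02] [-0.87648699  0.6817529  -0.20708205] 0.01578589272057378
```

View pics/side14.png

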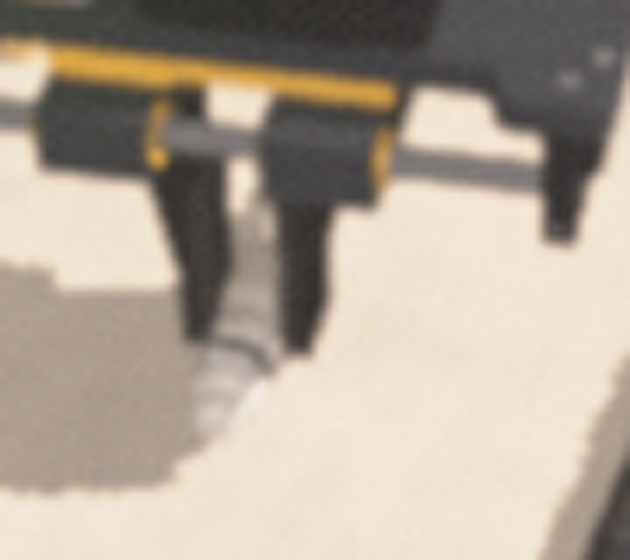

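```bash
python3 -m handwheel '[[0.012,0,0,-0.02,0],[0.012,0,0,-0.05,0],[0.012,0,0,-0.09,0],[0.012,-0.02,-0.01,-0.12,0.05],[0.012,-0.06,-0.03,-0.12,0.13],[0.012,-0.1,-0.055,-0.12,0.22],[0.012,-0.14,-0.08,-0.12,0.31],[0.012,-0.18,-0.1,-0.12,0.4],[0.012,-0.22,-0.122,-0.12,0.457],[0.012,-0.245,-0.137,-0.12,0.457],[0.012,-0.2555,-0.1425,-0.12,0.457],[0.012,-0.2555,-0.1425,-0.12,0.457],[0.012,-0.2555,-0.1425,-0.12,0.457]]' 45;  python3 - <<'E'
import cv2; from h import *
im=read_camera("side"); o=get_obs(); print(o["tool_pos"],o["tool_rot"],o["force"],o["grip_width"])
cv2.imwrite("pics/side15.png",cv2.resize(im[90:250,270:450],None,fx=4,fy=3.7,interpolation=cv2.INTER_CUBIC))
im=read_camera("top")
cv2.imwrite("pics/top15.png",cv2.resize(im[160:330,330:510],None,fx=4,fy=3.5,interpolation=cv2.INTER_CUBIC))
E
```

```text
time_s: 19.05
tool_pos: [0.4348, -0.2947, 0.1027]
tool_rot: [-180.0, -0.1, 80.6]
force: [1.0, 0.6, -1.4]
grip_width: 0.0159
[ 0.43504675 -0.29431601  0.10279664] [-1.79991936e+02 -6.40319178e-02  8.06578964e+01] [ 0.77372925 -0.20762181 -0.80570333] 0.016113371554131107
```

View pics/side15.png

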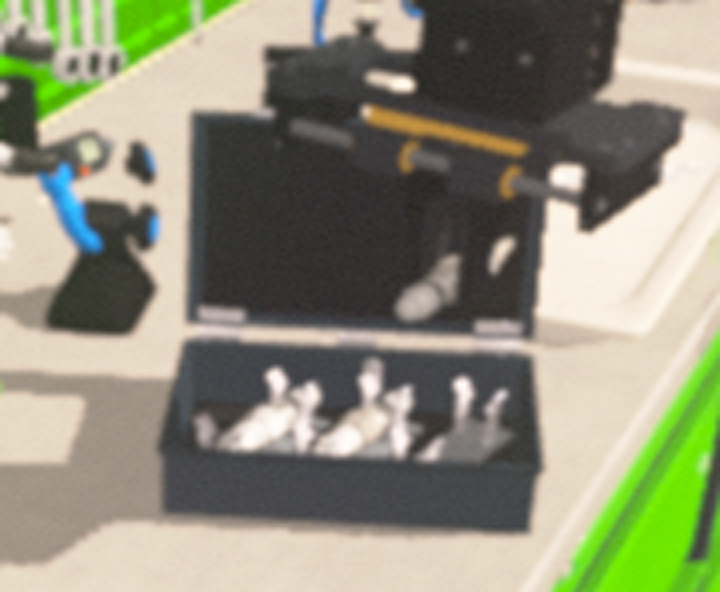

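View pics/top15.png

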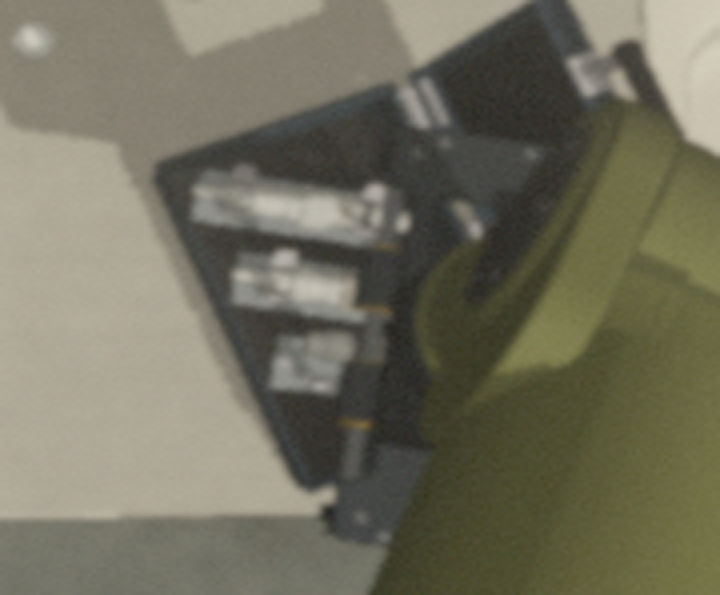

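Run:
```python
from h import *
cx=np.array([.36,-.933]);h=np.array([.5064,-.3519])
tx=np.array([.162,.987]);ty=np.array([.987,-.162]);c=np.array([.4350,-.2943])
for n,p in (("back corner",(540,150)),("front corner",(415,140)),("near",(330,520)),("nozzle fat end",(0,0))):
  for z in (.19,.21,.23):
    r=ray("top",(330+p[0]/4-.4,160+p[1]/3.5-.4),z); print(n,z,r.round(4),"case x rel hinge",((r[:2]-h)@cx).round(4),"tool",((r[:2]-c)@tx).round(3),((r[:2]-c)@ty).round(3))
# lid inner top edge from side8/top9: far lid edge
```

```text
back corner 0.19 [ 0.532  -0.3444  0.19  ] case x rel hinge 0.0022 tool -0.034 0.104
back corner 0.21 [ 0.5285 -0.3388  0.21  ] case x rel hinge -0.0043 tool -0.029 0.099
back corner 0.23 [ 0.5249 -0.3333  0.23  ] case x rel hinge -0.0107 tool -0.024 0.095
front corner 0.19 [ 0.537  -0.2916  0.19  ] case x rel hinge -0.0453 tool 0.019 0.1
front corner 0.21 [ 0.5333 -0.2873  0.21  ] case x rel hinge -0.0506 tool 0.023 0.096
front corner 0.23 [ 0.5297 -0.2829  0.23  ] case x rel hinge -0.056 tool 0.027 0.092
near 0.19 [ 0.3558 -0.2514  0.19  ] case x rel hinge -0.148 tool 0.03 -0.085
near 0.21 [ 0.3564 -0.248   0.21  ] case x rel hinge -0.151 tool 0.033 -0.085
near 0.23 [ 0.3569 -0.2446  0.23  ] case x rel hinge -0.154 tool 0.036 -0.085
nozzle fat end 0.19 [ 0.6063 -0.1168  0.19  ] case x rel hinge -0.1834 tool 0.203 0.14
nozzle fat end 0.21 [ 0.601  -0.1165  0.21  ] case x rel hinge -0.1855 tool 0.202 0.135
nozzle fat end 0.23 [ 0.5957 -0.1162  0.23  ] case x rel hinge -0.1877 tool 0.202 0.13
```

Run:
```python
import cv2;from h import *
tx=np.array([.162,.987]);ty=np.array([.987,-.162]);c=np.array([.4350,-.2943])
for tp in ((316,350),(325,350)):
  r=tri((330+tp[0]/4-.4,160+tp[1]/3.5-.4),(270+400/4-.4,90+308/3.7-.4)); print(r.round(4),((r[:2]-c)@tx).round(4),((r[:2]-c)@ty).round(4))
im=read_camera("top"); cv2.imwrite("pics/top16.png",cv2.resize(im[235:285,385:445],None,fx=12,fy=12,interpolation=cv2.INTER_CUBIC))
```

```text
[ 0.4431 -0.2564  0.1288] 0.0388 0.0019
[ 0.4439 -0.2605  0.1266] 0.0348 0.0033
```

View pics/top16.png

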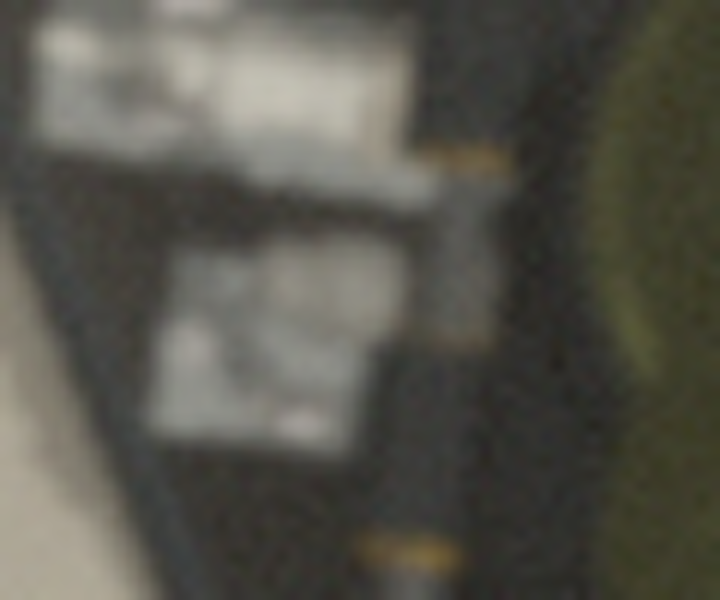

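```bash
python3 -m handwheel '[[0.012,0,0,0.02,0],[0.012,0,0,0.04,0],[0.012,0,0,0.055,0],[0.012,0,0,0.065,0],[0.012,0,0,0.072,0],[0.012,0,0,0.072,0]]' 50;  python3 - <<'E'
import cv2; from h import *
im=read_camera("side"); o=get_obs(); print(o["tool_pos"],o["tool_rot"],o["force"],o["grip_width"])
cv2.imwrite("pics/side17.png",cv2.resize(im[130:240,290:420],None,fx=6,fy=5,interpolation=cv2.INTER_CUBIC))
im=read_camera("top")
cv2.imwrite("pics/top17.png",cv2.resize(im[160:310,350:490],None,fx=5,fy=4,interpolation=cv2.INTER_CUBIC))
E
```

```text
time_s: 19.8
tool_pos: [0.4339, -0.2961, 0.0302]
tool_rot: [-179.9, -0.0, 80.5]
force: [-0.7, -0.4, -1.4]
grip_width: 0.0155
[ 0.43433057 -0.29652223  0.03094934] [-1.79994314e+02 -4.77666648e-03  8.05045955e+01] [-0.17184712  0.03543697 -1.58624939] 0.015884372636803205
```

View pics/side17.png

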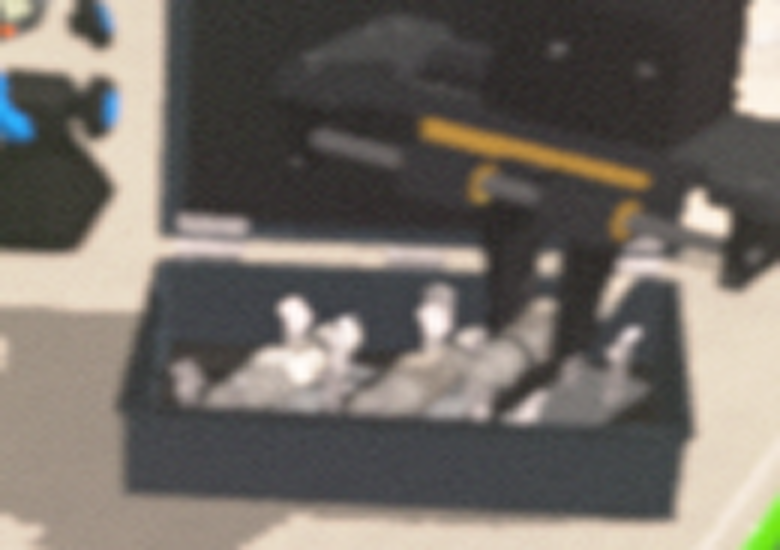

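View pics/top17.png

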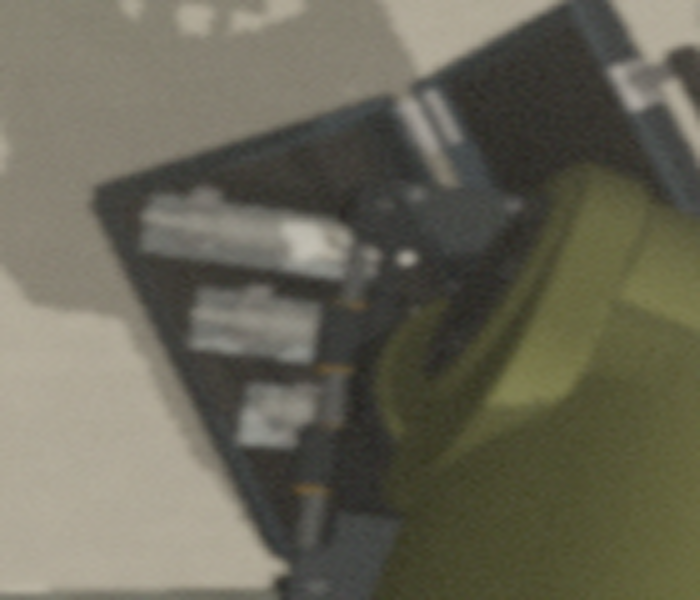

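```bash
python3 -m handwheel '[[0.012,0.003,0,0.003,0],[0.012,0.003,0,0.006,0],[0.012,0.003,0,0.009,0],[0.012,0.003,0,0.011,0],[0.012,0.003,0,0.013,0],[0.012,0.003,0,0.015,0],[0.012,0.003,0,0.015,0]]' 55;  python3 - <<'E'
import cv2; from h import *
im=read_camera("side"); o=get_obs(); print(o["tool_pos"],o["tool_rot"],o["force"],o["grip_width"],o["wrist_torque"])
cv2.imwrite("pics/side18.png",cv2.resize(im[130:240,290:420],None,fx=6,fy=5,interpolation=cv2.INTER_CUBIC))
E
```

```text
time_s: 20.6
tool_pos: [0.4346, -0.2939, 0.0162]
tool_rot: [-180.0, 0.0, 80.5]
force: [-1.7, -0.4, 1.8]
grip_width: 0.0155
[ 0.43463638 -0.2938621   0.01618013] [-1.79994954e+02  1.69906857e-02  8.04750085e+01] [-1.1979569  -0.78366182  1.58632992] 0.01584975864585138 [ 0.03396637  0.17148791 -0.03276762]
```

View pics/side18.png

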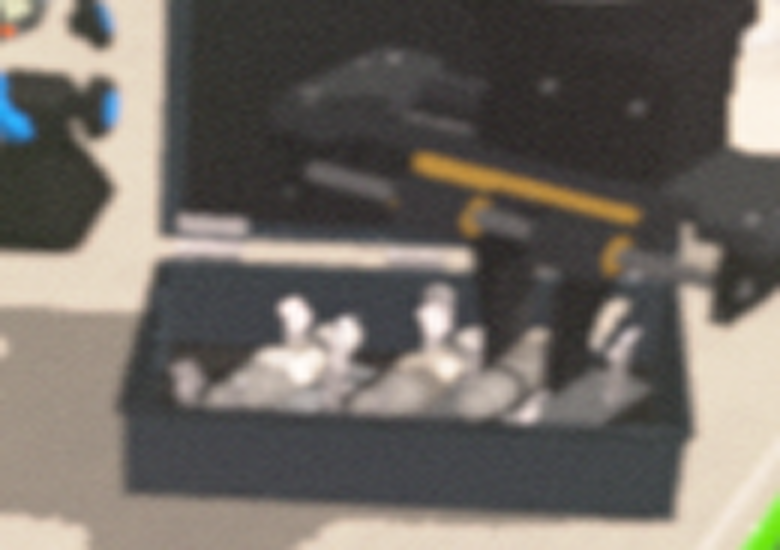

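```bash
python3 -m handwheel '[[0.012,0,-0.001,0.002,0],[0.012,0,-0.001,0.004,0],[0.012,0,-0.001,0.006,0],[0.012,0,-0.001,0.006,0]]' 60;  python3 - <<'E'
from h import *
o=get_obs(); print(o["tool_pos"],o["force"],o["grip_width"],o["wrist_torque"])
E
```

```text
time_s: 21.05
tool_pos: [0.4345, -0.2943, 0.0106]
tool_rot: [179.9, 0.1, 80.5]
force: [0.5, 0.3, 4.2]
grip_width: 0.0155
[ 0.43449431 -0.29425637  0.0106214 ] [0.46537485 0.33232894 4.24821976] 0.015452741658855277 [-0.24692789  0.00308436  0.00229988]
```

```bash
python3 -m handwheel '[[0.012,0,0,0.002,0],[0.012,0,0,0.004,0],[0.012,0,0,0.006,0],[0.012,0,0,0.006,0]]' 60;  python3 -c "
from h import *
o=get_obs(); print(o['tool_pos'],o['force'],o['grip_width'],o['wrist_torque'])"
python3 -m handwheel '[[0.012,0,0,0.002,0],[0.012,0,0,0.004,0],[0.012,0,0,0.004,0]]' 60;  python3 -c "
from h import *
o=get_obs(); print(o['tool_pos'],o['force'],o['grip_width'],o['wrist_torque'])"
```

```text
time_s: 21.45
tool_pos: [0.434, -0.2936, 0.0037]
tool_rot: [180.0, 0.0, 80.5]
force: [1.6, -1.7, 2.6]
grip_width: 0.0157
[ 0.43396734 -0.29361786  0.00370728] [ 1.58304392 -1.66736477  2.56513397] 0.015729394117929667 [-0.2801193  -0.37346802 -0.00524912]
time_s: 21.75
tool_pos: [0.4338, -0.2934, -0.0004]
tool_rot: [180.0, -0.0, 80.5]
force: [1.4, 0.3, 1.1]
grip_width: 0.0156
[ 4.33811116e-01 -2.93438624e-01 -3.61604046e-04] [1.42147291 0.34364544 1.12969434] 0.015560590885117919 [-0.2535631  -0.47428629 -0.04334476]
```

```bash
python3 -m handwheel '[[0.012,0,0,0.0015,0],[0.012,0,0,0.003,0],[0.012,0,0,0.0045,0],[0.012,0,0,0.0045,0]]' 60;  python3 - <<'E'
import cv2; from h import *
im=read_camera("side"); o=get_obs(); print(o["tool_pos"],o["force"],o["grip_width"],o["wrist_torque"])
cv2.imwrite("pics/side19.png",cv2.resize(im[130:240,290:420],None,fx=6,fy=5,interpolation=cv2.INTER_CUBIC))
im=read_camera("top")
cv2.imwrite("pics/top19.png",cv2.resize(im[160:310,350:490],None,fx=5,fy=4,interpolation=cv2.INTER_CUBIC))
E
```

```text
time_s: 22.15
tool_pos: [0.4337, -0.2934, -0.0049]
tool_rot: [180.0, -0.0, 80.5]
force: [2.3, -0.0, 1.8]
grip_width: 0.0159
[ 0.43366927 -0.29341067 -0.0048462 ] [ 1.79500343 -0.45691137  1.11074815] 0.015760748445668174 [-0.14709545 -0.58028314  0.01952792]
```

View pics/side19.png

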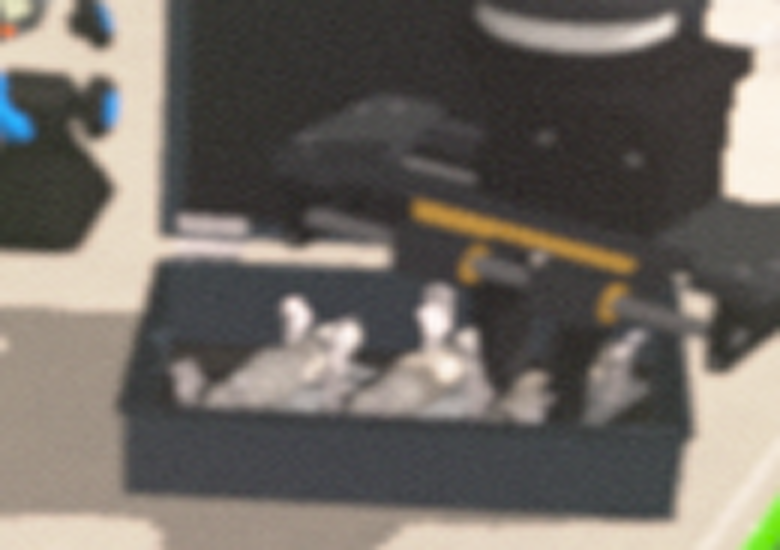

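View pics/top19.png

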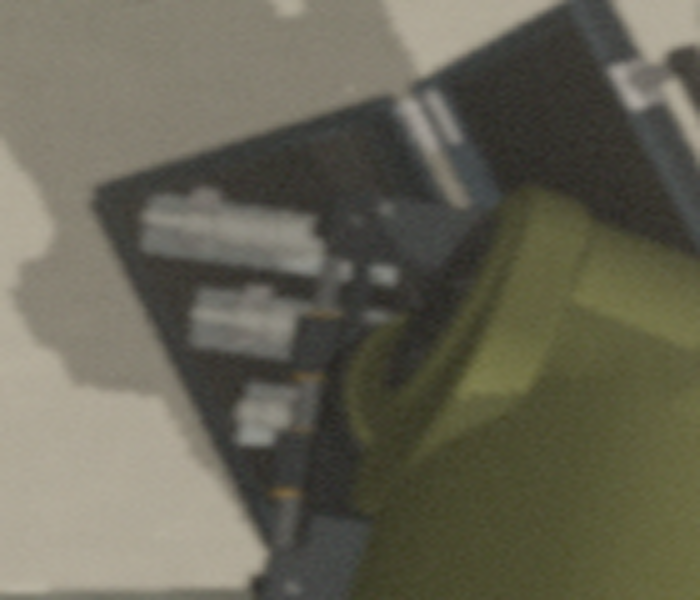

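```bash
for i in 1; do python3 -m handwheel '[[0.012,0,0,0.001,0],[0.012,0,0,0.002,0],[0.012,0,0,0.002,0]]' 60;  python3 -c "
from h import *
for i in range(3): read_camera('side'); print(get_obs()['force'],get_obs()['tool_pos'])"
done
python3 -m handwheel '[[0.012,0,0,0.001,0],[0.012,0,0,0.001,0]]' 60;  python3 -c "
from h import *
for i in range(3): read_camera('side'); print(get_obs()['force'],get_obs()['tool_pos'])"
```

```text
time_s: 22.55
tool_pos: [0.4339, -0.2932, -0.007]
tool_rot: [180.0, -0.0, 80.5]
force: [3.5, 0.1, -3.6]
grip_width: 0.0155
[ 3.47571578 -0.89989235 -2.48260038] [ 0.43386612 -0.29326006 -0.00696958]
[ 3.75440205 -0.23520384 -4.10003716] [ 0.43384192 -0.29324673 -0.00695272]
[ 3.93843814 -0.94022313 -4.44891612] [ 0.43385243 -0.29323463 -0.00694813]
time_s: 22.9
tool_pos: [0.4339, -0.2933, -0.0071]
tool_rot: [-180.0, -0.0, 80.5]
force: [2.2, 1.7, 3.8]
grip_width: 0.0158
[2.01850614 1.83414885 4.21816874] [ 0.43392373 -0.29329862 -0.00706713]
[1.90131661 0.96999897 4.44067591] [ 0.43391988 -0.29330263 -0.00707974]
[1.65346092 0.93965854 4.57677418] [ 0.43391586 -0.29334538 -0.00706258]
```

```bash
python3 -m handwheel '[[0.012,0,0,0.001,0],[0.012,0,0,0.001,0]]' 60;  python3 -c "
from h import *
for i in range(2): read_camera('side'); print(get_obs()['force'],get_obs()['tool_pos'])"
python3 -m handwheel '[[0.012,0,0,0,0],[0.024,0,0,-0.001,0],[0.024,0,0,-0.001,0],[0.024,0,0,-0.001,0],[0.024,0,0,-0.001,0]]' 20;  python3 -c "
from h import *
read_camera('side'); print(get_obs()['force'],get_obs()['tool_pos'],get_obs()['grip_width'])"
```

```text
time_s: 23.25
tool_pos: [0.4339, -0.2933, -0.0071]
tool_rot: [-180.0, 0.0, 80.5]
force: [0.1, 2.6, 13.7]
grip_width: 0.0156
[-0.38517261  3.10049519 13.35084855] [ 0.43394401 -0.29333638 -0.00709662]
[-0.77006795  3.60126847 12.40911442] [ 0.43392154 -0.29332858 -0.00710748]
time_s: 23.85
tool_pos: [0.4328, -0.2934, -0.0082]
tool_rot: [-179.9, -0.0, 80.5]
force: [-0.8, -0.7, 0.8]
grip_width: 0.0239
[-0.81710071 -0.2389995   0.14970762] [ 0.43297384 -0.29342019 -0.00807187] 0.024163372841367887
```

Fully bottomed (13 N, no further travel). Lift straight out and look.

```bash
python3 -m handwheel '[[0.024,0,0,-0.005,0],[0.024,0,0,-0.02,0],[0.024,0,0,-0.04,0],[0.024,0.01,0,-0.07,0],[0.024,0.03,0,-0.11,0],[0.024,0.07,0,-0.14,0],[0.024,0.11,0,-0.16,0],[0.024,0.16,0,-0.18,0],[0.024,0.21,0,-0.18,0],[0.024,0.26,0,-0.18,0],[0.024,0.3,0,-0.18,0],[0.024,0.3,0,-0.18,0]]' 20
python3 - <<'E'
import cv2; from h import *
im=read_camera("side"); o=get_obs(); print(o["time_s"],o["tool_pos"],o["force"]); cv2.imwrite("pics/side20f.png",im)
cv2.imwrite("pics/side20.png",cv2.resize(im[90:260,220:420],None,fx=4,fy=3.5,interpolation=cv2.INTER_CUBIC))
im=read_camera("top"); cv2.imwrite("pics/top20f.png",im)
cv2.imwrite("pics/top20.png",cv2.resize(im[150:310,240:500],None,fx=3,fy=3,interpolation=cv2.INTER_CUBIC))
E
```

```text
time_s: 25.1
tool_pos: [0.484, 0.0102, 0.1744]
tool_rot: [179.8, -0.1, 81.1]
force: [0.8, -0.3, -0.1]
grip_width: 0.024
25.15 [0.48366983 0.00610474 0.17395078] [ 0.57600566 -1.07283381 -0.873425  ]
```

View pics/side20.png

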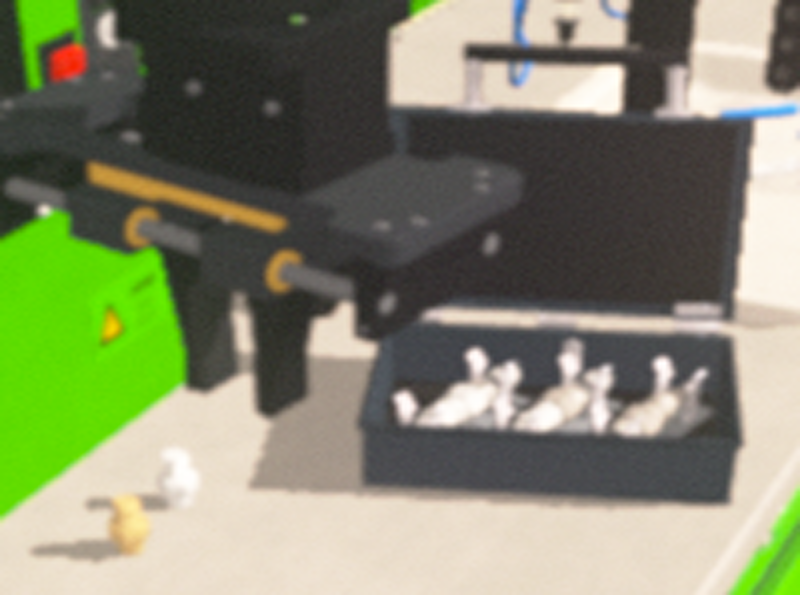

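View pics/top20.png

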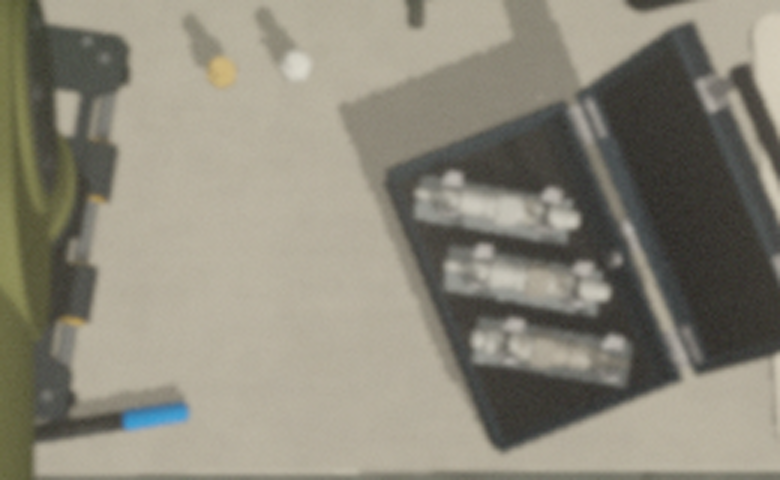

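Run:
```python
import cv2; from h import *
t=cv2.imread("pics/top20f.png")[225:295,370:460]; cv2.imwrite("pics/top20z.png",cv2.resize(t,None,fx=8,fy=8,interpolation=cv2.INTER_CUBIC))
```

```text
(no output)
```

View pics/top20z.png

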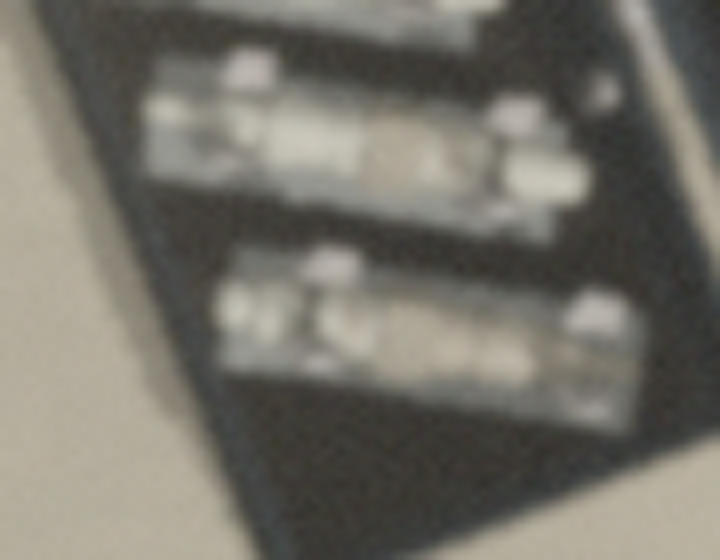

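Run:
```python
from h import *
T=lambda x,y:(370+(x+.5)/8-.5,225+(y+.5)/8-.5)
a,b=ray("top",T(215,303),.0197),ray("top",T(640,368),.0197)
print(a,b,np.linalg.norm(a-b),(a+b)/2,np.degrees(np.arctan2(*(b-a)[1::-1])))
P=[ray("top",T(*p),.006) for p in ((240,242),(650,310),(632,438),(218,372))]
print([p.round(4) for p in P]); c=np.mean(P,0); print(c)
u=np.array([.165,.986]); d=((a+b)/2-c)[:2]; print("along",d@u, "lat",d@[.986,-.165])
e=a-c; print("fat end along",e[:2]@u,"-> centre",e[:2]@u-.053)
```

```text
[ 0.44154736 -0.25121597  0.0197    ] [ 0.42496294 -0.35672061  0.0197    ] 0.10680015321630447 [ 0.43325515 -0.30396829  0.0197    ] -98.93330160947657
[array([ 0.4577, -0.2598,  0.006 ]), array([ 0.4402, -0.3631,  0.006 ]), array([ 0.408 , -0.3575,  0.006 ]), array([ 0.425 , -0.2536,  0.006 ])]
[ 0.4327431  -0.30847417  0.006     ]
along 0.004527283620663041 lat -0.0002385946030589606
fat end along 0.057909287363779156 -> centre 0.004909287363779158
```

Run:
```python
from h import *
T=lambda x,y:(370+(x+.5)/8-.5,225+(y+.5)/8-.5)
a,b=ray("top",T(143,110),.0197),ray("top",T(592,185),.0197)
P=[ray("top",T(*p),.006) for p in ((165,50),(572,118),(550,243),(143,178))]
c=np.mean(P,0); u=np.array([.165,.986]); d=((a+b)/2-c)[:2]; print(np.linalg.norm(a-b),np.linalg.norm(P[0]-P[1]),"along",d@u, "lat",d@[.986,-.165])
o=get_obs();print(o["time_s"])
```

```text
0.11363406923380184 0.10455743733830952 along -0.00030543342515866736 lat -0.0014139408918333722
25.2
```

```bash
python3 -c "
from cell import *
o=get_obs(); print(o['joint_velocities'].round(2),o['force'].round(1)); print(sign_off())"
```

```text
[ 1.58  0.39  2.79  0.54  0.56 -0.07  0.05] [ 0.1 -0.8  0.4]
the job is handed in; nothing more can be done
None
```

I opened the lid onto its back stop and pressed the loose nozzle holder home in the empty clips. I signed off at about 25 s of the 72 s.

- **Lid:** The first attempt to grip the bar missed. The true fingertips sit about 20 mm above the reported TCP, so I allowed for that in every later grasp. I swung the lid up and eased it back with the bar loose between the fingers. I stopped when the force on the fingers fell to about zero and the lid stopped moving in the images, at roughly 103°. After release it did not move, and it looks the same in the last picture.
- **Nozzle holder:** I gripped it slightly off-centre so the gripper would clear the open lid. Pressing down, the force went from a slight pull by the closing clips to about 13 N with no further travel, so I take it as bottomed. The reported height at that point matched the seat height.
- **Final camera check:**
  - It lies under 1 mm sideways from the seat line and within about 0.01 rad of it.
  - Lengthwise it sits about 4.7 mm toward the front. The limit is 8 mm and my measurement is good to about ±2 mm, so I left it.
- **Disagreement:** In the images the clip blocks stand about 30° off the case's x axis, not along it as described. I placed the nozzle holder by the images.
- **Bystanders:** The two fittings and the visible end of the marker look undisturbed. The drift was not checked separately.
- **At sign-off:** The arm was clear of everything, with no contact force above noise, though its joints were still settling at up to about 3 degrees/s.

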